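# Make up the tipped bolt tin and open its cover

## Task

The steel bolt tin has tipped over in its wooden lane: stand it upright on the lane floor between the jar and the can and let go of it, then carry its closed lid set over in one piece (dished inner lid, the bolts in it, knobbed cover on top) and lower it onto the tin until the inner lid is fully home, cover still on. Then lift the cover off alone, leaving the inner lid undisturbed, home in the upright tin with both bolts in its dish, ready for the job. Finish still holding the cover steady in the gripper, at least 6 cm higher than it sat and clear of everything: do not put it down or let go; leave the other things in the tray where they are.

Things in the scene. Friction and masses are not known exactly. Their poses are not given: they have to be found in the camera images.
- tin_mid (a point): middle of the round steel tin, on its axis half-way up: outside diameter 56 mm, height 75 mm, wall 3 mm, closed bottom, open mouth 49 mm inside, about 160 g. z axis: from bottom to mouth. At the start it lies on its side along the lane, mouth towards the lane's left end (lane +y), its axis 28 mm above the lane floor
- tin_mouth (a point): centre of the tin's open mouth, on its axis at the rim; z axis as for the tin's middle.
- lane_floor (a point): the lane: a fixed wooden board in the tray, 310 mm long (y axis, to the robot's left), 86 mm wide (x axis), turned up to 0.2 rad; this point is the centre of its floor, on the top face, 6 mm above the tray floor. Battens 10 mm wide round its edge rise 8 mm above the lane floor; 66 mm are clear between the long ones
- inner_flange (a point): point on the axis of the dished aluminium inner lid, mid-thickness of its flange: its widest part, a ring of 60 mm diameter, 8 mm thick (4 mm below to 4 mm above this point). At the start 20 mm above the tray floor. z axis: up through the lid. Gripped across the flange (fingers either side of cover and knob), inner lid, bolts and cover are carried together
- cover_knob (a point): middle of the cover's black plastic knob, which is round, 19 mm in diameter and stands 22 mm above the disc (this point 11 mm above the disc's top face). With the cover on the inner lid this point is 18 mm above the flange point. z axis: up. The cover only rests on the inner lid: lifted by the knob it comes away alone
- bolt_a_mid (a point): middle of a steel M8 bolt, 15 mm long, head 13 mm across; it stands loose in the inner lid's dish, under the cover
- bolt_b_mid (a point): middle of the second bolt of the same kind, in the same dish
- tray: the pull-out plywood tray, fixed, 460 mm (x) by 700 mm (y), origin under its middle; its cork-lined floor is 8 mm above the origin, its walls rise to 32 mm. Lane, lid set and the other things stand in it.
- jar: bystander: white plastic grease jar with a grey cap, 51 mm diameter, 48 mm high, standing in the lane near one end (either one); origin at the centre of its underside
- can: bystander: small steel can with a paper band, 48 mm diameter, 46 mm high, standing in the lane near the other end; origin at the centre of its underside
- wrench: bystander: socket wrench lying at the back of the tray, 210 mm long along its x axis, 46 mm high at the socket; origin under its middle
- light: bystander: yellow plastic bike light, 28 x 46 x 32 mm high; origin under its middle
- clamp: bystander: aluminium seat post clamp ring lying flat, 39 mm diameter and 14 mm high, with ears to its x side out to 32 mm; origin at the ring's centre, underneath
- pads: bystander: pair of black rubber brake pads, 68 x 33 mm and 31 mm high at the posts; origin under their middle
- dish: bystander: white ceramic dish of steel bolts, 68 mm diameter, 24 mm high; origin under its middle
- tin: the same steel tin; origin at the centre of its closed bottom (outside), z axis towards the mouth
- inner_lid: the same inner lid, 24 mm high, about 90 g, standing on its plug on the tray floor; origin at the centre of its underside. The plug below the flange is 45 mm in diameter, 16 mm deep, with a chamfered foot, and drops into the tin's mouth with 2 mm of play all round; home, the flange rests on the tin's rim, flange point 4 mm above the mouth point. On top an open dish, 37 mm across, 21 mm deep
- cover: the same cover, an aluminium disc of 53 mm diameter, 3 mm thick, about 60 g, with a spigot below (34 mm diameter, 4 mm deep) that sits loosely in the dish; origin at the centre of the disc's underside
Not all that is in view belongs to the job. Leave any red look-alike of the cover alone. What is shaped like the tin but green or red is not meant.

How it is judged:
By the outcome, as a careful person would: the job done as asked, in the order asked, and still so for the second after the job is handed in, while the arm keeps its last pose, push and grip.
It also fails if it takes over 59 s, if anything falls off the work surface, if the arm or the gripper's body presses on something with over 40 N, if the wrist force passes 120 N, or if a joint passes its speed limit or range.

## Robot

A 6-joint arm with a two-finger parallel gripper is mounted at the origin on the work surface. World frame = base frame: x ahead of the robot, y to its left, z up, the work surface at z = 0. Lengths are in m, angles in rad, forces in N, time in s.
With the tool pointing down it reaches from about 0.3 to 0.775 m from the base axis. Payload 14.6 kg.
Tool frame: the origin (TCP) lies midway between the tips of the shut fingers; the grasp point (between the pads) lies 19 mm behind it; x points along the fingers, y is the direction in which the jaws open and shut, and the axes are right-handed (so a half turn about x gives the same grasp; the last joint's range is limited). The gripper opens to 85 mm and grips with 20 to 120 N. Pads are 22 mm wide; open, the fingers measure 114 mm over their backs; the gripper's body (76 mm by 85 mm) begins 54 mm behind the grasp point. The pads swing forward as they close: fully open they stand 13 mm farther back than shut.
Start: joints at [-1.285, 0.3, 1.521, -0, 1.321, -0.067], TCP at [0.19, -0.516, 0.231] pointing down, gripper open.
Joint ranges: [-3.03, 3.03], [-0.79, 2.21], [0.23, 2.52], [-1.04, 4.18], [0, 3.07], [-2.55, 2.55]. Speed limits (rad/s): [2.22, 2.22, 2.57, 3.14, 3.14, 3.14].

## Interface

Orientations are given as a unit quaternion [x, y, z, w].
In Python, from workcell import r gives the robot as it stands.
- The arm moves only by the shell command python3 -m inch 'ROWS' [OPENING]. ROWS is JSON, a list of rows, each a list of 2 entries, a list of its own where there are three numbers: the shift along the tool's x, y, z in mm, then the turn about the tool's x in degrees. A call has exactly 10 rows; each row is the pose to reach, as a shift and turn from the pose commanded when the call began, along the tool's axes at that moment; what a row does not reach only later rows make up. A row lasts 1/10 s, in which the tool goes at most 50 mm and 8.59 degrees, less where a joint would pass 70% of its speed; a pose out of reach is approached as far as the arm can. A call with a gripper value outside its range is refused whole. OPENING is the opening, from 0 (shut) to 1 (fully open), set as the call begins (- or left out, the last holds). The fingers move at their own pace and stop on an object; the grip force is fixed at half the most. Time passes only in rows, so rows that repeat a pose let the fingers close, or fill a call up. It gives the time, the measured TCP pose, the force and the opening at its end, in the units of the state.
- r.get_obs(): the state, without advancing time (a new reading comes with each control period).
- r.grab_frame(name): name is "side" or "top" or "wrist"; returns a dict with "img" (480x640x3 uint8, red, green, blue), "fov_y" (degrees; the focal length in pixels is half the picture's height over the tangent of half this angle, whatever the lens; pixels are square), "cx", "cy" (the principal point, pixels), "cam_to_world" (4x4, takes a point from camera to world coordinates). Camera axes: x right, y down, z forward; pixel columns grow to the right and rows downward; lengths in m; the calibration is good to about 2 mm. The wrist camera is an equidistant fisheye: a pixel r from the principal point sees the ray r / f radians off the axis. A picture is of the moment at which its call begins. There is no depth.
- r.sign_off(): hands the job in, once; it reports no verdict.
The state is a dict: "time_s": time; "joint_pos": joint angles; "joint_vel": joint speeds; "tau": joint torques, N m; "eef_pos": TCP position; "ee_rot": TCP orientation; "contact_force": force on the tool from outside, world axes, zero at the start; "torque": the same for the moment, N m; "gripper_width": opening from 0.0 (shut) to 1.0 (fully open).
Only numpy, scipy, OpenCV 4.12 (cv2) and the standard library are available. Lean on these libraries where they do the work, as an engineer would, in place of code of your own. Each camera call takes 0.05 s, during which the arm holds its last target.

## Working session

There is one attempt and no reset: what is moved stays moved. The work goes in short steps, Python scripts to look and compute and a shell command to move; the robot and the scene stay as the last step left them, time stands still between calls to the robot, and variables do not carry over. Pictures are saved under pics/ and viewed, and the job is handed in when it is done.

```bash
ls; mkdir -p pics; python3 - <<'E'
from workcell import r
import cv2
o=r.get_obs(); print(o)
for n in ("side","top","wrist"):
    f=r.grab_frame(n); cv2.imwrite(f"pics/{n}0.png",f["img"][:,:,::-1]); print(n,f["fov_y"],f["cx"],f["cy"],f["cam_to_world"])
E
```

```text
pics
{'time_s': 0.0, 'joint_pos': array([-1.28461260e+00,  3.00506365e-01,  1.52157515e+00, -1.61067956e-05,
        1.32071061e+00, -6.65943867e-02]), 'joint_vel': array([-0.00222457, -0.00134628, -0.00209871, -0.00065952, -0.0006318 ,
       -0.00148652]), 'tau': array([ 1.26970903e-03, -5.43500483e+01, -3.61793876e+01, -4.06475834e-06,
        3.98928649e-03,  8.43540917e-07]), 'eef_pos': array([ 0.18995889, -0.51590588,  0.23070448]), 'ee_rot': array([-0.69608281, -0.12450242,  0.69618671, -0.12366059]), 'contact_force': array([-0.30734219, -0.86662278, -0.53892204]), 'torque': array([0.05588589, 0.0520382 , 0.02640955]), 'gripper_width': 1.0036314977744871}
side 48.983179607229786 329.0486227390065 233.02835155729093 [[-0.82711595 -0.35044858  0.43939162  0.0510763 ]
 [-0.56198506  0.50566573 -0.65457999  0.71122729]
 [ 0.00721134 -0.78834508 -0.61519106  0.72123487]
 [ 0.          0.          0.          1.        ]]
top 47.856076857492376 313.323435684922 232.87009548971253 [[ 0.02482001 -0.98982004  0.14014372  0.34730001]
 [-0.99968227 -0.02395822  0.00783332 -0.01689661]
 [-0.00439599 -0.14029361 -0.99010019  1.29650642]
 [ 0.          0.          0.          1.        ]]
wrist 65.70646984690485 316.04096295449847 234.28299603765805 [[ 0.34550736 -0.89641549 -0.27760393  0.26243157]
 [-0.93841419 -0.33063009 -0.10031223 -0.49038818]
 [-0.00186277  0.29516608 -0.95544415  0.37253195]
 [ 0.          0.          0.          1.        ]]
```

View pics/top0.png

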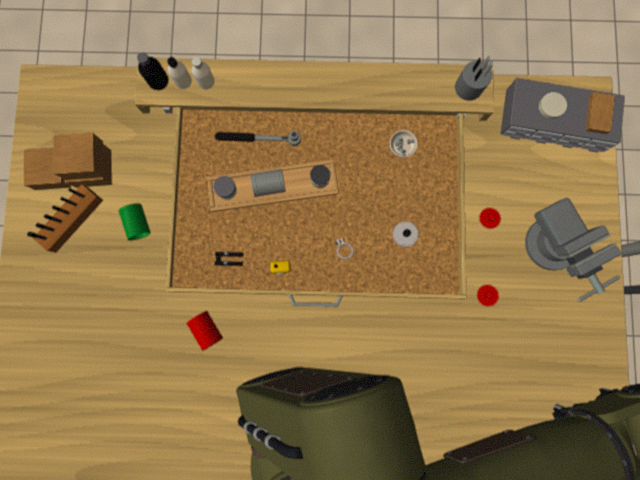

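View pics/side0.png

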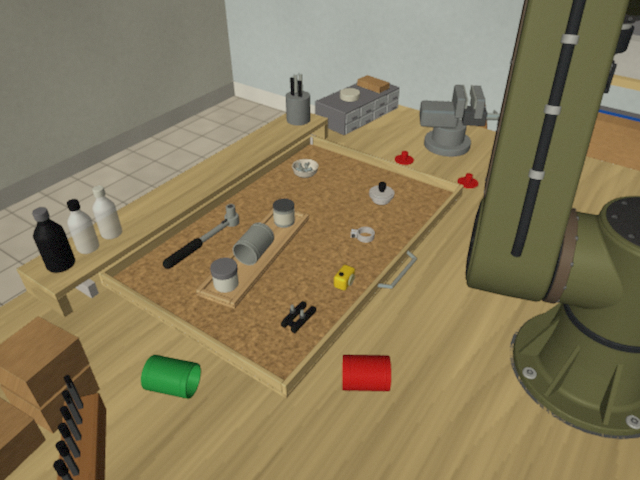

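View pics/wrist0.png

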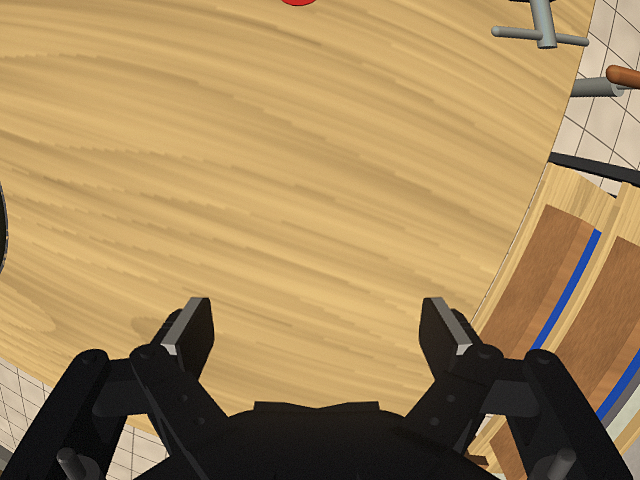

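The top view shows the following:
- Grey tin candidate lying in the lane at (268,182). The green tin (134,221) and the red tin (204,330) are look-alikes outside the tray.
- Lid set (silver with a black knob) at (405,233). The red covers at (490,217) and (487,295) are decoys, and the dish at (403,143) is a bystander.

Next I'll take close crops.

```bash
cat > h.py <<'E'
import numpy as np, cv2
from workcell import r
def ray(f,u,v,name):
    H=f["img"].shape[0]; fo=H/2/np.tan(np.radians(f["fov_y"])/2)
    a,b=(u-f["cx"]),(v-f["cy"])
    if name=="wrist":
        rr=np.hypot(a,b); t=rr/fo; d=np.array([np.sin(t)*a/max(rr,1e-9),np.sin(t)*b/max(rr,1e-9),np.cos(t)])
    else: d=np.array([a/fo,b/fo,1.])
    M=np.array(f["cam_to_world"]); return M[:3,3],M[:3,:3]@d
def onz(f,u,v,name,z):
    o,d=ray(f,u,v,name); return o+d*(z-o[2])/d[2]
def proj(f,p,name):
    H=f["img"].shape[0]; fo=H/2/np.tan(np.radians(f["fov_y"])/2)
    M=np.array(f["cam_to_world"]); c=M[:3,:3].T@(np.array(p)-M[:3,3])
    if name=="wrist":
        rr=np.hypot(c[0],c[1]); t=np.arctan2(rr,c[2]); return f["cx"]+fo*t*c[0]/rr, f["cy"]+fo*t*c[1]/rr
    return f["cx"]+fo*c[0]/c[2], f["cy"]+fo*c[1]/c[2]
def crop(f,u0,v0,w,h,s,fn):
    c=f["img"][v0:v0+h,u0:u0+w,::-1]; cv2.imwrite(fn,cv2.resize(c,None,fx=s,fy=s,interpolation=cv2.INTER_CUBIC))
E
python3 - <<'E'
from h import *
f=r.grab_frame("top"); g=r.grab_frame("side")
crop(f,200,150,150,70,5,"pics/lane_t.png"); crop(f,375,210,60,50,10,"pics/lid_t.png")
crop(g,190,180,130,130,5,"pics/lane_s.png"); crop(g,350,170,60,50,10,"pics/lid_s.png")
E
```

```text
(no output)
```

View pics/lane_t.png

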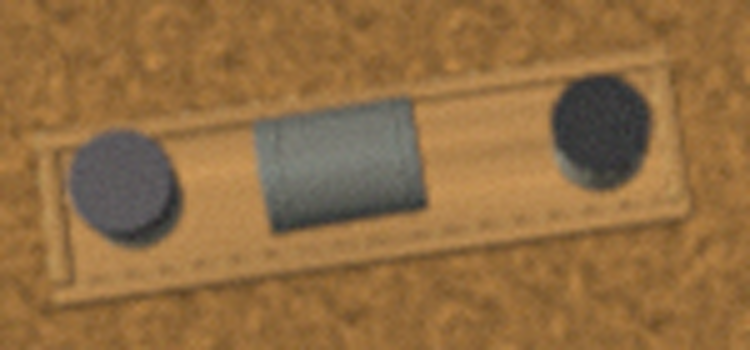

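View pics/lane_s.png

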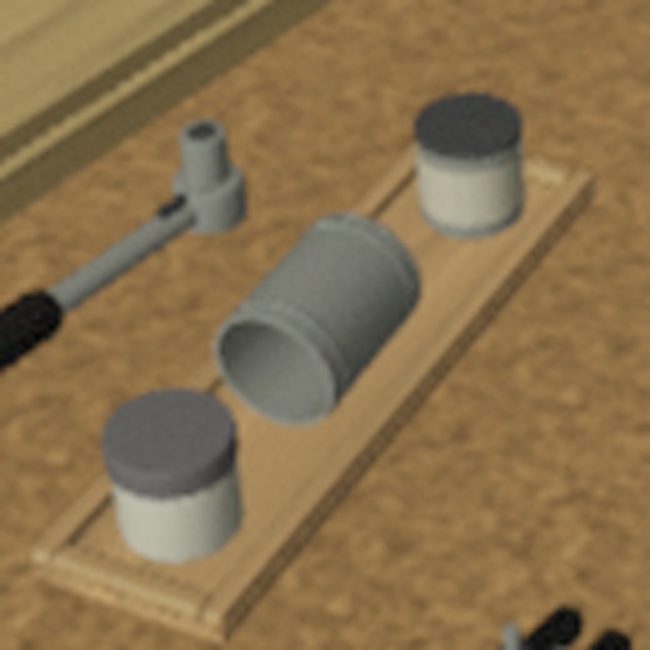

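View pics/lid_t.png

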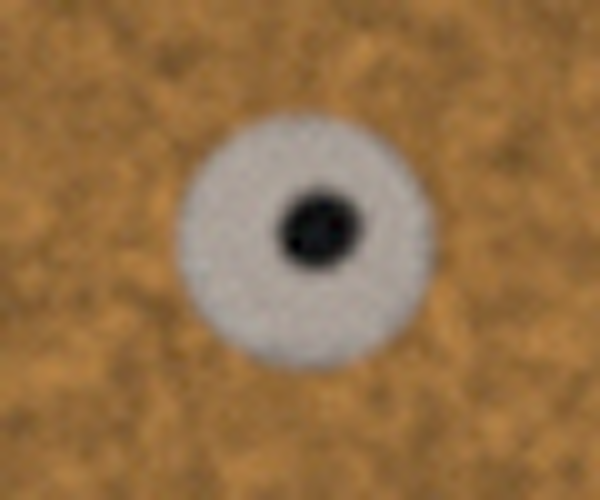

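View pics/lid_s.png

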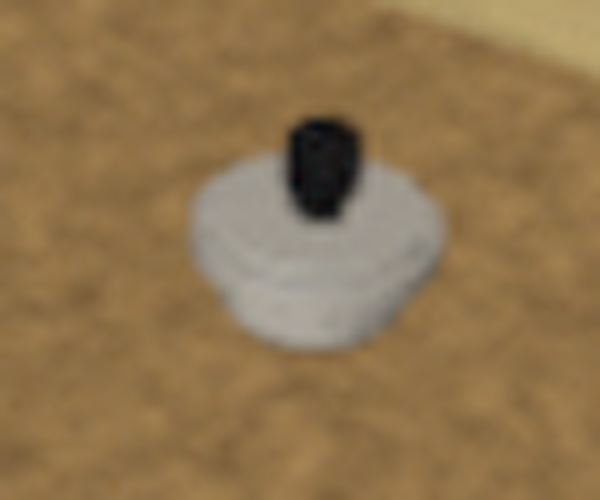

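```bash
python3 - <<'E'
from h import *
np.set_printoptions(precision=4,suppress=True)
f=r.grab_frame("top"); g=r.grab_frame("side")
c=[onz(f,200+u/5,150+v/5,"top",.022) for u,v in [(38,138),(660,48),(688,212),(57,300)]]
print("lane",np.array(c),np.mean(c,0), [np.linalg.norm(c[i]-c[(i+1)%4]) for i in range(4)])
e=(c[0]-c[1])+(c[3]-c[2]); print("yaw of lane y axis vs world y", np.arctan2(-e[0],e[1]))
m=[(255,122),(275,232),(425,207),(410,98)]
M=[onz(f,200+u/5,150+v/5,"top",.042) for u,v in m]; print("tin top",np.array(M),np.mean(M,0))
print("tin side mouth centre", onz(g,190+278/5,180+368/5,"side",.042))
print("jar top", onz(f,200+122/5,150+183/5,"top",.062), onz(g,190+169/5,180+440/5,"side",.062))
print("can top", onz(f,200+601/5,150+124/5,"top",.060), onz(g,190+468/5,180+127/5,"side",.06))
print("lid", onz(f,375+30.8,210+24,"top",.032), onz(g,350+31.8,170+22.5,"side",.032))
print("knob", onz(f,375+32,210+22.6,"top",.057), onz(g,350+32.5,170+12.5,"side",.057))
for n,(u,v) in dict(shelf0=(200,103),).items(): print(n,onz(f,u,v,"top",.03))
E
```

```text
lane [[ 0.6564  0.252   0.022 ]
 [ 0.7083 -0.0477  0.022 ]
 [ 0.6274 -0.0627  0.022 ]
 [ 0.5771  0.2387  0.022 ]] [0.6423 0.0951 0.022 ] [np.float64(0.3041141090480218), np.float64(0.0822908202632198), np.float64(0.30563199236965916), np.float64(0.0803779551100304)]
yaw of lane y axis vs world y 0.16830729096376695
tin top [[0.6618 0.1448 0.042 ]
 [0.6087 0.1332 0.042 ]
 [0.6224 0.0626 0.042 ]
 [0.6753 0.0714 0.042 ]] [0.642 0.103 0.042]
tin side mouth centre [0.6354 0.1383 0.042 ]
jar top [0.6261 0.2032 0.062 ] [0.624  0.2099 0.062 ]
can top [ 0.6602 -0.0198  0.06  ] [ 0.6601 -0.0169  0.06  ]
lid [ 0.5289 -0.225   0.032 ] [ 0.5284 -0.2218  0.032 ]
knob [ 0.5286 -0.2237  0.057 ] [ 0.5307 -0.2257  0.057 ]
shelf0 [0.8412 0.2787 0.03  ]
```

```bash
cat >> h.py <<'E'
from scipy.spatial.transform import Rotation as R
def go(x,y,z,jaw):
    """jaw = world angle (rad) of jaw axis; prints shift mm in tool axes & turn deg about tool x"""
    o=r.get_obs(); T=R.from_quat(o["ee_rot"]).as_matrix()
    s=T.T@(np.array([x,y,z])-o["eef_pos"])*1000
    t=T.T@np.array([np.cos(jaw),np.sin(jaw),0]); a=np.degrees(np.arctan2(t[2],t[1])); a=(a+90)%180-90
    print("shift",s.round(1),"turn",a.round(2),"| pos",o["eef_pos"].round(4),"F",o["contact_force"].round(1),"open",round(o["gripper_width"],3),"t",round(o["time_s"],2),"q6",o["joint_pos"][5].round(2), "tilt",T[:,0].round(4))
E
python3 -c "
from h import *
go(.639,.120,.15,.168)"
```

```text
shift [  81.3 -441.7 -641.1] turn -79.41 | pos [ 0.19   -0.5161  0.2311] F [-0.4  0.1 -0.3] open 1.002 t 0.35 q6 -0.07 tilt [-1.e-04  3.e-04 -1.e+00]
```

```bash
python3 -m inch '[[[4,-22,-32],-4],[[8,-45,-65],-8],[[13,-72,-104],-13],[[18,-98,-142],-17.5],[[23,-124,-180],-22],[[28,-150,-218],-27],[[33,-176,-256],-31.5],[[38,-202,-294],-36],[[43,-228,-332],-41],[[48,-254,-370],-46]]' 1; python3 -c "
from h import *
go(.639,.120,.15,.168)"
```

```text
time_s: 1.35
eef_pos: [0.4503, -0.1482, 0.1833]
ee_rot: [0.592, 0.387, -0.592, 0.387]
contact_force: [0.5, -1.0, -0.1]
gripper_width: 1.0
shift [  33.4   65.6 -321.3] turn -33.21 | pos [ 0.4503 -0.1482  0.1833] F [ 0.5 -1.  -0.1] open 1.0 t 1.35 q6 0.02 tilt [ 5.e-04 -2.e-04 -1.e+00]
```

```bash
python3 -m inch '[[[4,8,-40],-4],[[8,17,-81],-8],[[13,25,-122],-12.5],[[17,33,-163],-17],[[21,42,-204],-21],[[25,50,-245],-25],[[29,58,-284],-29],[[32,64,-312],-32],[[33,66,-321],-33.2],[[33,66,-321],-33.2]]' 1; python3 - <<'E'
from h import *
go(.639,.120,.15,.168)
f=r.grab_frame("wrist"); cv2.imwrite("pics/w1.png",f["img"][:,:,::-1])
print(proj(f,[.639,.120,.07],"wrist"),proj(f,[.642,.103,.07],"wrist"))
E
```

```text
time_s: 2.35
eef_pos: [0.6393, 0.1178, 0.1496]
ee_rot: [0.457, 0.54, -0.457, 0.539]
contact_force: [-0.6, -0.7, 0.5]
gripper_width: 1.002
shift [-0.4  0.1 -2.2] turn -0.15 | pos [0.6393 0.1178 0.1496] F [-0.6 -0.7  0.5] open 1.002 t 2.35 q6 -0.04 tilt [-9.e-04 -2.e-04 -1.e+00]
(np.float64(313.74128164650404), np.float64(240.83250097444784)) (np.float64(314.0466680784496), np.float64(266.37266092055535))
```

View pics/w1.png

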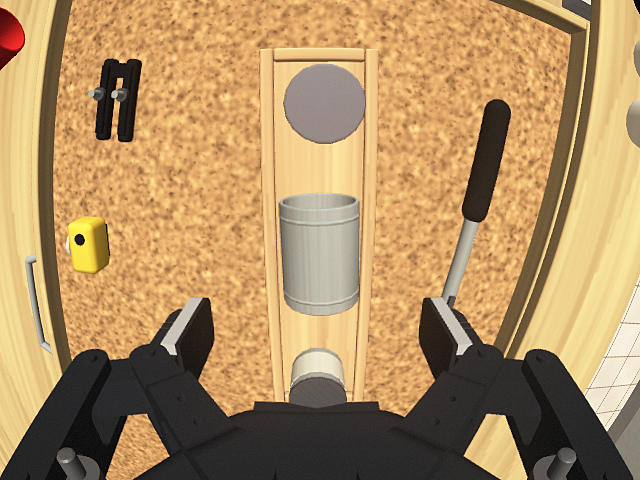

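```bash
python3 - <<'E'
from h import *
np.set_printoptions(precision=4,suppress=True)
f=r.grab_frame("wrist")
crop(f,250,170,140,150,4,"pics/w1c.png")
for u,v,z in [(280,205,.042),(359,205,.042),(284,300,.042),(358,300,.042),(319,196,.07),(321,314,.07),(324,103,.062)]: print(u,v,onz(f,u,v,"wrist",z))
E
```

```text
280 205 [0.6129 0.1317 0.042 ]
359 205 [0.6667 0.1406 0.042 ]
284 300 [0.6255 0.0598 0.042 ]
358 300 [0.6806 0.0688 0.042 ]
319 196 [0.6373 0.1477 0.07  ]
321 314 [0.6521 0.068  0.07  ]
324 103 [0.6311 0.204  0.062 ]
```

View pics/w1c.png

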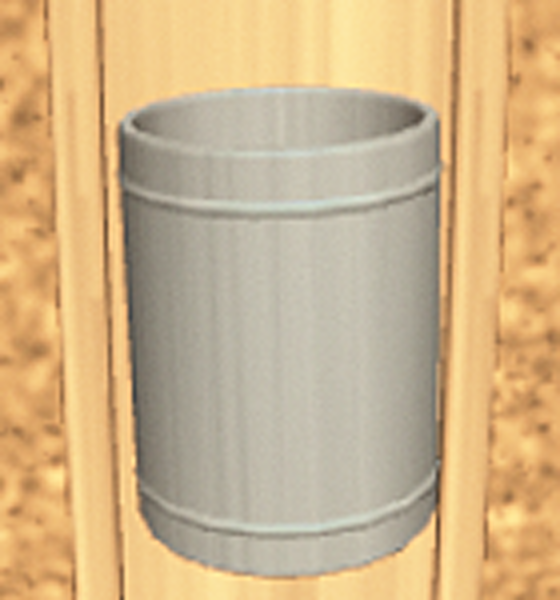

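```bash
python3 - <<'E'
from h import *
np.set_printoptions(precision=4,suppress=True)
f=r.grab_frame("wrist")
a=onz(f,319.5,208.5,"wrist",.07);b=onz(f,321.5,314,"wrist",.07);print(a,b,(a+b)/2,np.linalg.norm(a-b))
go(.642,.121,.025,.168)
E
```

```text
[0.6389 0.1395 0.07  ] [0.6523 0.0674 0.07  ] [0.6456 0.1034 0.07  ] 0.0733519524226702
shift [125.6   3.8  -4.3] turn -0.32 | pos [0.639  0.1161 0.1506] F [ 0.3 -0.2  0.1] open 1.0 t 2.5 q6 -0.04 tilt [ 0.     -0.0001 -1.    ]
```

```bash
python3 -m inch '[[[20,1,-1],0],[[50,2,-2],0],[[80,3,-3],0],[[105,4,-4],0],[[120,4,-4],0],[[125,4,-4],0],[[125,4,-4],0],[[125,4,-4],0],[[125,4,-4],0],[[125,4,-4],0]]' 1;  python3 -m inch '[[[0,0,0],0],[[0,0,0],0],[[0,0,0],0],[[0,0,0],0],[[0,0,0],0],[[0,0,0],0],[[0,0,0],0],[[0,0,0],0],[[0,0,0],0],[[0,0,0],0]]' 0.64; python3 - <<'E'
from h import *
go(.642,.121,.085,.168)
f=r.grab_frame("wrist"); cv2.imwrite("pics/w2.png",f["img"][:,:,::-1])
E
```

```text
time_s: 3.5
eef_pos: [0.643, 0.1218, 0.0262]
ee_rot: [0.458, 0.539, -0.457, 0.54]
contact_force: [-0.0, -0.4, -0.4]
gripper_width: 1.0
time_s: 4.5
eef_pos: [0.6427, 0.1218, 0.0255]
ee_rot: [0.457, 0.539, -0.457, 0.539]
contact_force: [-2.3, -0.5, 5.4]
gripper_width: 0.644
shift [-59.5  -0.8   0.7] turn -0.21 | pos [0.6427 0.1218 0.0255] F [-2.3 -0.5  5.4] open 0.644 t 4.5 q6 -0.03 tilt [ 2.e-04  1.e-04 -1.e+00]
```

View pics/w2.png

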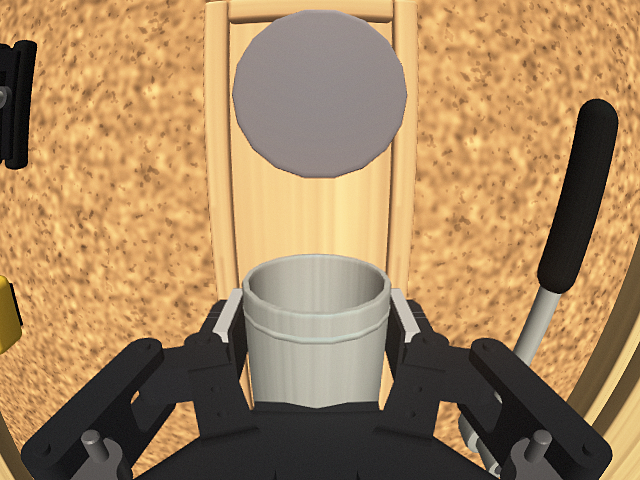

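```bash
python3 -m inch '[[[-5,0,0],0],[[-10,0,0],0],[[-16,0,0],0],[[-22,0,0],0],[[-28,0,0],0],[[-34,0,0],0],[[-40,0,0],0],[[-45,0,0],0],[[-50,0,0],0],[[-50,0,0],0]]' 0.64; python3 - <<'E'
from h import *
go(.642,.121,.085,.168)
f=r.grab_frame("wrist"); g=r.grab_frame("side"); 
crop(g,190,150,160,140,4,"pics/s3.png");crop(f,160,200,320,240,2,"pics/w3.png")
E
```

```text
time_s: 5.55
eef_pos: [0.643, 0.1218, 0.0761]
ee_rot: [0.458, 0.539, -0.457, 0.54]
contact_force: [0.3, 0.4, -1.8]
gripper_width: 0.646
shift [-8.9 -1.1  0.7] turn -0.21 | pos [0.643  0.1218 0.0761] F [ 0.3  0.4 -1.8] open 0.646 t 5.55 q6 -0.03 tilt [ 1.1e-03  1.0e-04 -1.0e+00]
```

View pics/s3.png

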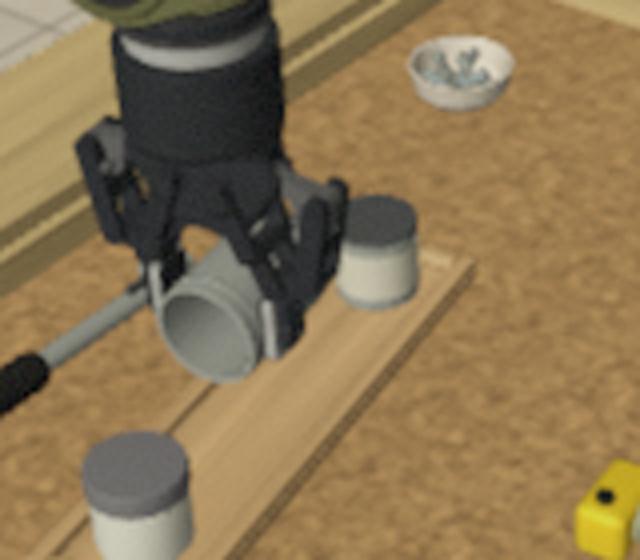

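View pics/w3.png

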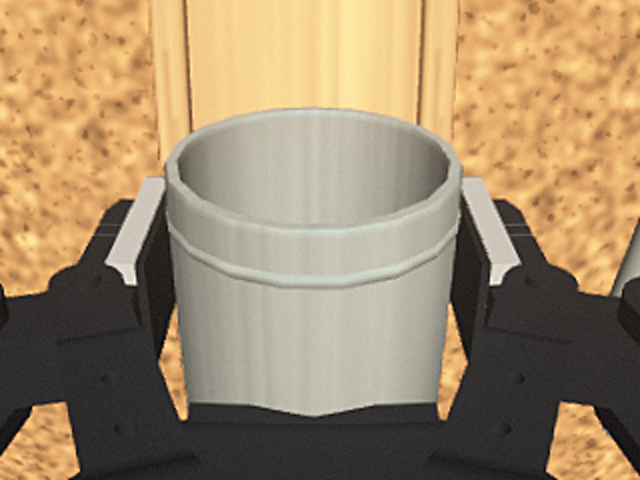

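```bash
python3 -m inch '[[[4,0,0],0],[[8,0,0],0],[[12,0,0],0],[[12,0,0],0],[[12,0,0],0],[[12,0,0],0],[[12,0,0],0],[[12,0,0],0],[[12,0,0],0],[[12,0,0],0]]' 0.652; python3 - <<'E'
from h import *
go(.642,.121,.085,.168)
f=r.grab_frame("wrist"); crop(f,160,200,320,240,2,"pics/w4.png")
E
```

```text
time_s: 6.65
eef_pos: [0.6426, 0.1218, 0.0633]
ee_rot: [0.457, 0.539, -0.457, 0.539]
contact_force: [0.9, -0.6, 0.0]
gripper_width: 0.654
shift [-21.7  -0.8   0.7] turn -0.21 | pos [0.6426 0.1218 0.0633] F [ 0.9 -0.6  0. ] open 0.654 t 6.65 q6 -0.03 tilt [ 1.e-04  0.e+00 -1.e+00]
```

View pics/w4.png

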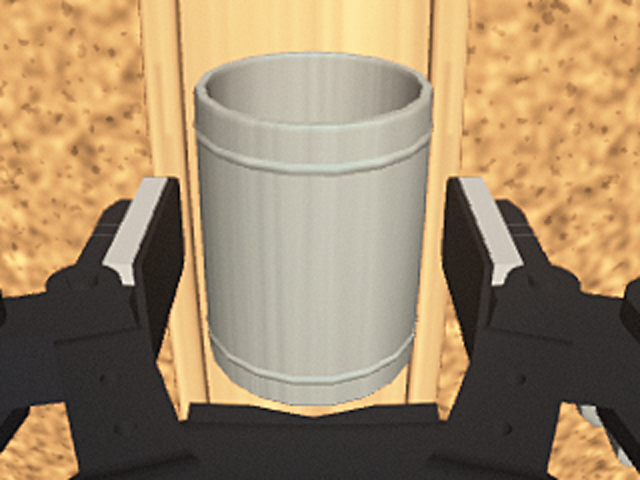

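```bash
python3 -m inch '[[[-15,0,0],0],[[-35,0,0],0],[[-60,0,0],0],[[-80,0,0],0],[[-90,0,0],0],[[-90,0,0],0],[[-90,0,0],0],[[-90,0,0],0],[[-90,0,0],0],[[-90,0,0],0]]' 1; python3 - <<'E'
from h import *
go(.642,.121,.085,.168)
f=r.grab_frame("wrist"); crop(f,220,20,200,300,2,"pics/w5.png")
E
```

```text
time_s: 7.7
eef_pos: [0.6425, 0.1218, 0.1526]
ee_rot: [0.457, 0.54, -0.458, 0.539]
contact_force: [-0.0, 0.1, -0.4]
gripper_width: 0.995
shift [67.6 -0.5  0.7] turn -0.22 | pos [0.6425 0.1218 0.1526] F [-0.   0.1 -0.4] open 0.995 t 7.7 q6 -0.03 tilt [-9.e-04 -1.e-04 -1.e+00]
```

View pics/w5.png

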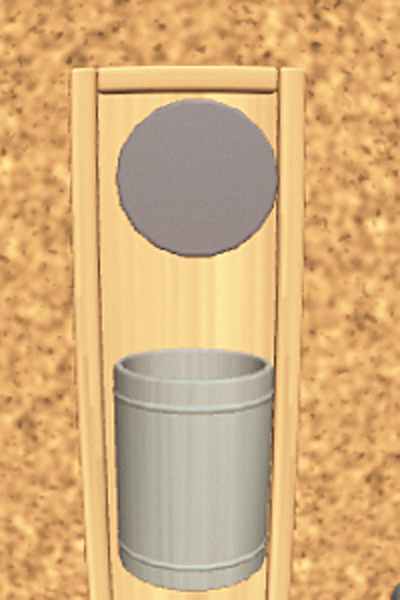

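```bash
python3 - <<'E'
from h import *
np.set_printoptions(precision=4,suppress=True)
f=r.grab_frame("wrist")
a=onz(f,316.5,211,"wrist",.07);b=onz(f,316,315.5,"wrist",.07);print(a,b,(a+b)/2,np.linalg.norm(a-b),np.arctan2(-(a-b)[0],(a-b)[1]))
print(onz(f,318.5,109,"wrist",.062))
m=(a+b)/2; u=np.array([-.168,.986]); p=m[:2]+u*(37.5+11-6)/1000
print(p); go(p[0],p[1],.030,.168)
E
```

```text
[0.6409 0.1425 0.07  ] [0.6527 0.0697 0.07  ] [0.6468 0.1061 0.07  ] 0.07375388677941067 0.16003250076865233
[0.6318 0.2048 0.062 ]
[0.6396 0.148 ]
shift [122.9   1.5 -26.3] turn -0.21 | pos [0.6426 0.1218 0.1529] F [-0.   0.7  0.3] open 1.001 t 7.8 q6 -0.03 tilt [-0.0005 -0.     -1.    ]
```

```bash
python3 -m inch '[[[20,1,-5],0],[[50,1,-12],0],[[80,1.5,-20],0],[[105,1.5,-26],0],[[118,1.5,-26],0],[[123,1.5,-26],0],[[123,1.5,-26],0],[[123,1.5,-26],0],[[123,1.5,-26],0],[[123,1.5,-26],0]]' 0.85;  python3 -m inch '[[[0,0,0],0],[[0,0,0],0],[[0,0,0],0],[[0,0,0],0],[[0,0,0],0],[[0,0,0],0],[[-2,0,0],0],[[-4,0,0],0],[[-7,0,0],0],[[-10,0,0],0]]' 0.64; python3 - <<'E'
from h import *
go(.642,.121,.085,.168)
f=r.grab_frame("wrist"); crop(f,160,200,320,240,2,"pics/w6.png")
g=r.grab_frame("side"); crop(g,190,150,160,140,4,"pics/s6.png")
E
```

```text
time_s: 8.8
eef_pos: [0.6403, 0.1476, 0.0312]
ee_rot: [0.458, 0.539, -0.457, 0.54]
contact_force: [-0.7, -0.4, -0.2]
gripper_width: 0.848
time_s: 9.8
eef_pos: [0.6398, 0.1477, 0.0404]
ee_rot: [0.457, 0.539, -0.457, 0.539]
contact_force: [-0.5, 0.0, -1.3]
gripper_width: 0.641
shift [-44.6  -2.2  26.7] turn -0.21 | pos [0.6398 0.1477 0.0404] F [-0.5  0.  -1.3] open 0.641 t 9.8 q6 0.01 tilt [-2.e-04 -0.e+00 -1.e+00]
```

View pics/w6.png

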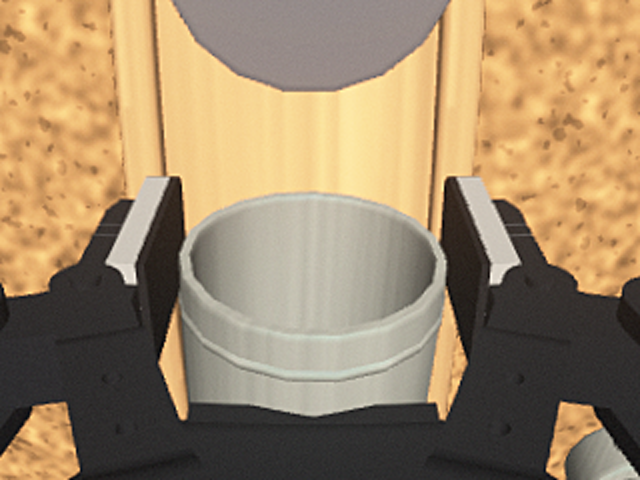

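View pics/s6.png

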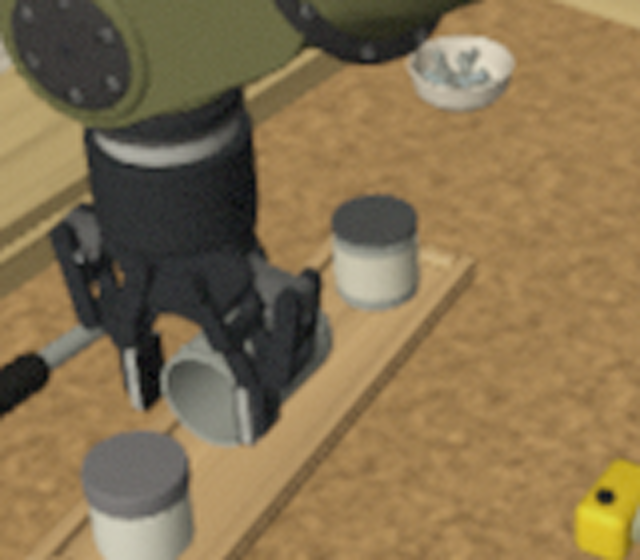

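```bash
python3 -m inch '[[[-5,0,3],0],[[-10,0,7],0],[[-15,0,12],0],[[-19,0,17],0],[[-23,0,22],0],[[-26,0,27],0],[[-29,0,33],0],[[-31,0,38],0],[[-33,0,43],0],[[-34,0,46],0]]' 0.64; python3 - <<'E'
from h import *
go(.642,.121,.085,.168)
f=r.grab_frame("wrist"); crop(f,160,200,320,240,2,"pics/w7.png")
g=r.grab_frame("side"); crop(g,190,150,160,140,4,"pics/s7.png")
E
```

```text
time_s: 10.9
eef_pos: [0.6475, 0.1018, 0.0744]
ee_rot: [0.457, 0.539, -0.457, 0.539]
contact_force: [-0.2, 0.4, -1.6]
gripper_width: 0.645
shift [-10.6  -2.3 -19.8] turn -0.23 | pos [0.6475 0.1018 0.0744] F [-0.2  0.4 -1.6] open 0.645 t 10.9 q6 -0.06 tilt [ 0. -0. -1.]
```

View pics/w7.png

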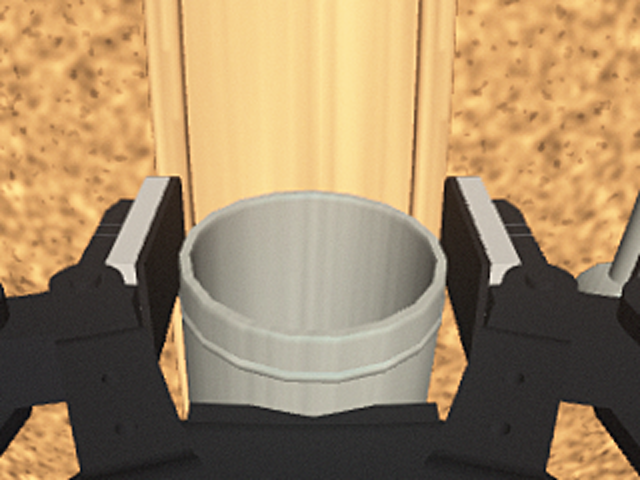

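View pics/s7.png

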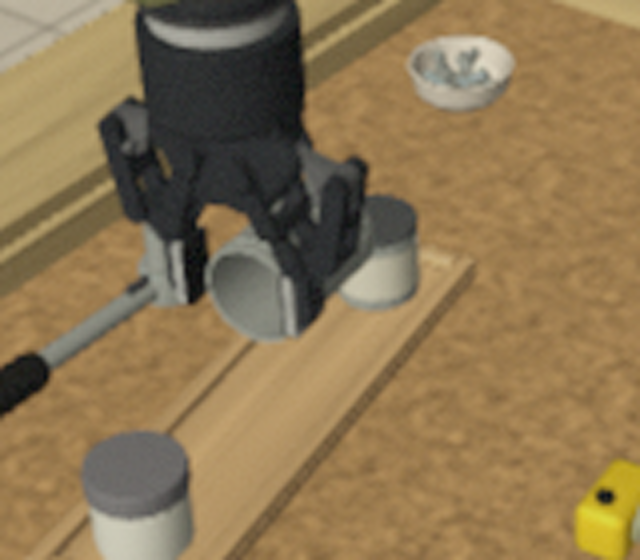

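```bash
python3 -m inch '[[[6,0,-3],0],[[12,0,-7],0],[[18,0,-12],0],[[24,0,-18],0],[[30,0,-22],0],[[36,0,-25],0],[[38,0,-27],0],[[38,0,-28],0],[[38,0,-28],0],[[38,0,-28],0]]' 0.646;python3 -m inch '[[[-2,0,0],0],[[-4,0,1],0],[[-6,0,1],0],[[-8,0,2],0],[[-10,0,3],0],[[-12,0,4],0],[[-14,0,5],0],[[-16,0,7],0],[[-18,0,9],0],[[-20,0,11],0]]' 0.646; python3 - <<'E'
from h import *
go(.642,.121,.085,.168)
f=r.grab_frame("wrist"); crop(f,160,200,320,240,2,"pics/w8.png")
E
```

```text
time_s: 12.0
eef_pos: [0.6429, 0.1298, 0.0366]
ee_rot: [0.457, 0.539, -0.457, 0.539]
contact_force: [-0.9, 0.7, -0.2]
gripper_width: 0.649
time_s: 13.0
eef_pos: [0.6447, 0.119, 0.0566]
ee_rot: [0.457, 0.539, -0.457, 0.539]
contact_force: [-0.0, 1.0, 0.3]
gripper_width: 0.639
shift [-28.4  -2.3  -2.4] turn -0.21 | pos [0.6447 0.119  0.0566] F [-0.   1.   0.3] open 0.639 t 13.0 q6 -0.04 tilt [ 3.e-04  1.e-04 -1.e+00]
```

View pics/w8.png

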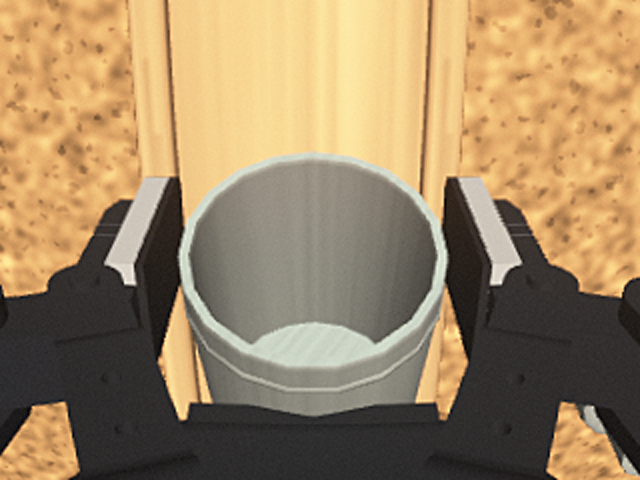

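```bash
python3 -m inch '[[[-3,0,4],0],[[-6,0,8],0],[[-9,0,12],0],[[-12,0,16],0],[[-14,0,21],0],[[-16,0,26],0],[[-17.5,0,31],0],[[-18.5,0,36],0],[[-19.5,0,40],0],[[-20,0,44],0]]' 0.646; python3 - <<'E'
from h import *
go(.642,.121,.085,.168)
f=r.grab_frame("wrist"); crop(f,160,200,320,240,2,"pics/w9.png")
g=r.grab_frame("side"); crop(g,190,150,160,140,4,"pics/s9.png")
E
```

```text
time_s: 14.05
eef_pos: [0.6519, 0.0753, 0.0763]
ee_rot: [0.457, 0.539, -0.457, 0.539]
contact_force: [0.5, -0.1, 0.9]
gripper_width: 0.643
shift [ -8.7  -2.3 -46.7] turn -0.22 | pos [0.6519 0.0753 0.0763] F [ 0.5 -0.1  0.9] open 0.643 t 14.05 q6 -0.11 tilt [ 0. -0. -1.]
```

View pics/w9.png

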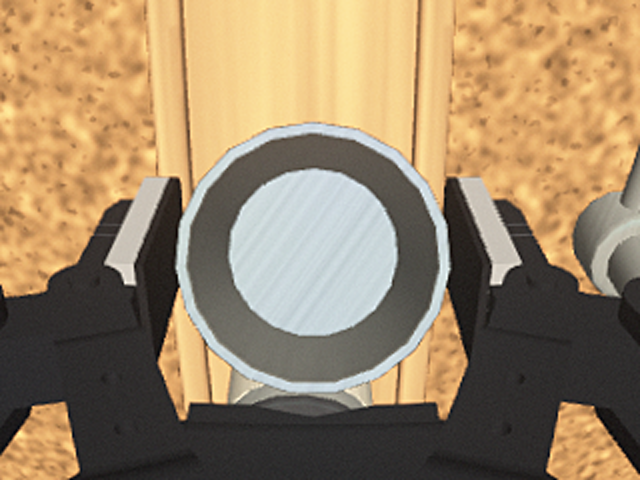

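View pics/s9.png

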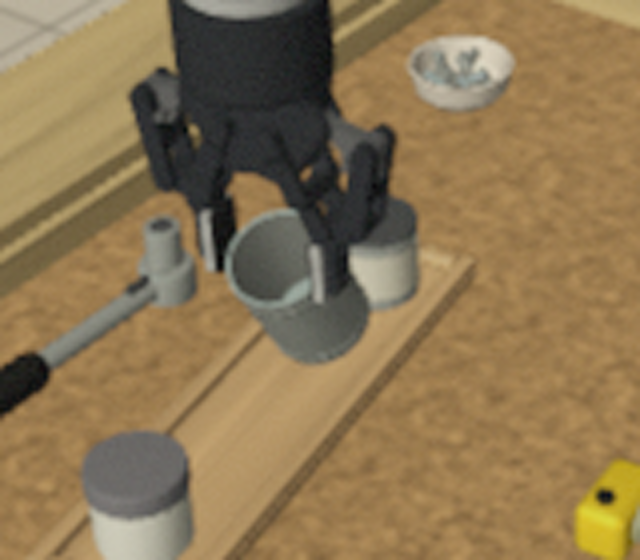

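```bash
python3 -m inch '[[[0,0,0],0],[[0,0,0],0],[[0,0,0],0],[[-4,0,0],0],[[-8,0,0],0],[[-8,0,-8],0],[[-8,0,-18],0],[[-8,0,-26],0],[[-8,0,-30],0],[[-8,0,-30],0]]' 0.6; python3 - <<'E'
from h import *
go(.642,.121,.085,.168)
f=r.grab_frame("wrist"); crop(f,160,200,320,240,2,"pics/w10.png")
g=r.grab_frame("side"); crop(g,190,150,160,140,4,"pics/s10.png")
E
```

```text
time_s: 15.15
eef_pos: [0.6467, 0.1062, 0.0841]
ee_rot: [0.457, 0.54, -0.457, 0.54]
contact_force: [-0.2, -0.1, -1.8]
gripper_width: 0.625
shift [ -0.9  -2.2 -15.4] turn -0.15 | pos [0.6467 0.1062 0.0841] F [-0.2 -0.1 -1.8] open 0.625 t 15.15 q6 -0.06 tilt [-2.e-04  0.e+00 -1.e+00]
```

View pics/w10.png

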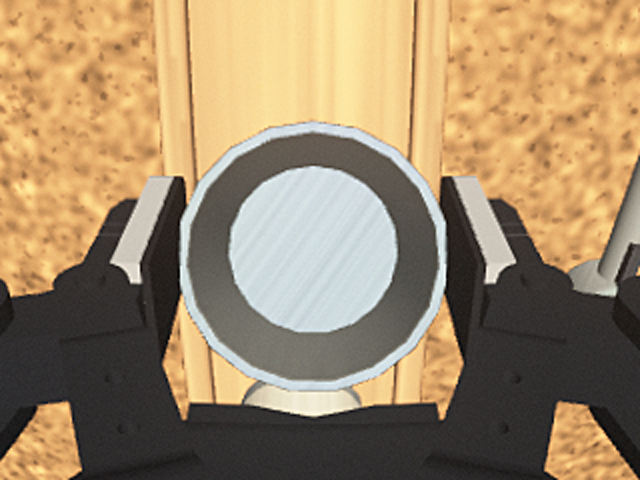

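View pics/s10.png

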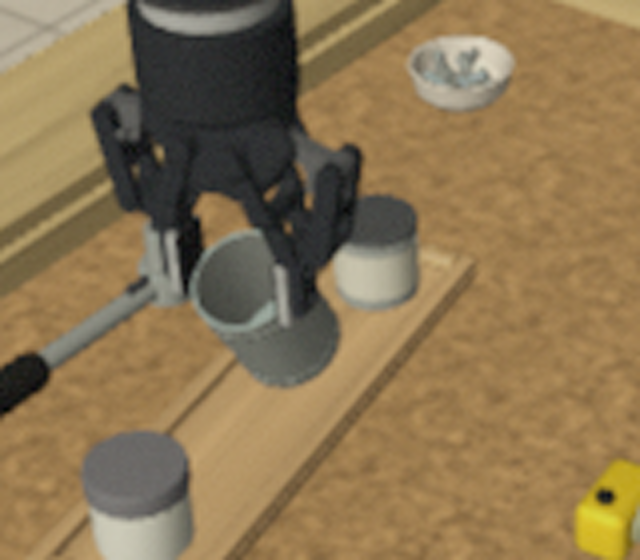

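```bash
python3 -m inch '[[[3,0,0],0],[[6,0,0],0],[[8,0,0],0],[[9,0,2],0],[[9,0,4],0],[[9,0,6],0],[[9,0,8],0],[[9,0,10],0],[[9,0,12],0],[[9,0,12],0]]' 0.6;python3 -m inch '[[[0,0,2],0],[[0,0,4],0],[[0,0,7],0],[[1,0,10],0],[[2,0,13],0],[[3,0,15],0],[[4,0,17],0],[[4,0,18],0],[[4,0,18],0],[[4,0,18],0]]' 0.646; python3 - <<'E'
from h import *
go(.642,.121,.085,.168)
f=r.grab_frame("wrist"); crop(f,160,200,320,240,2,"pics/w11.png")
g=r.grab_frame("side"); crop(g,190,150,160,140,4,"pics/s11.png")
E
```

```text
time_s: 16.25
eef_pos: [0.6494, 0.0943, 0.0773]
ee_rot: [0.458, 0.539, -0.456, 0.539]
contact_force: [-5.0, 5.8, 14.9]
gripper_width: 0.622
time_s: 17.25
eef_pos: [0.6517, 0.0757, 0.0711]
ee_rot: [0.457, 0.539, -0.457, 0.539]
contact_force: [0.2, -0.1, -1.1]
gripper_width: 0.645
shift [-13.9  -2.2 -46.2] turn -0.21 | pos [0.6517 0.0757 0.0711] F [ 0.2 -0.1 -1.1] open 0.645 t 17.25 q6 -0.1 tilt [-4.e-04 -0.e+00 -1.e+00]
```

View pics/w11.png

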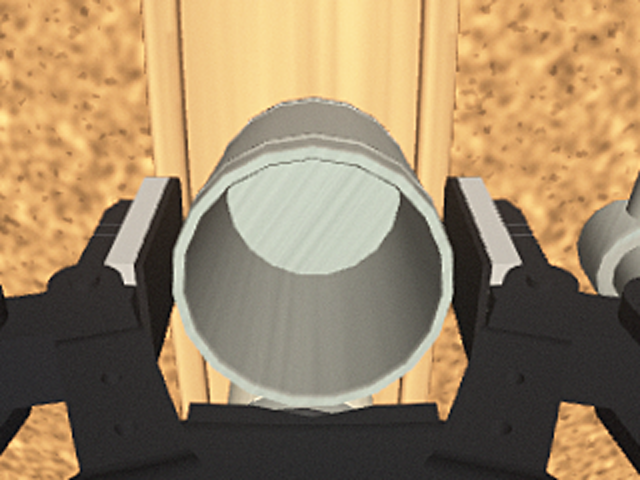

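View pics/s11.png

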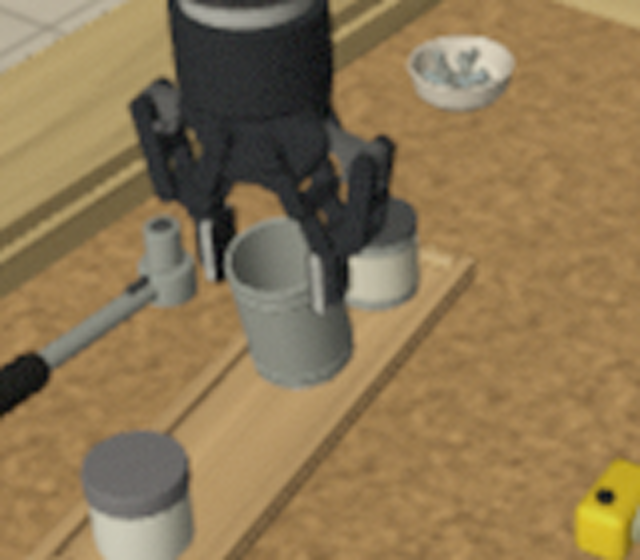

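```bash
python3 -m inch '[[[0,0,2],0],[[0,0,4],0],[[0,0,6],0],[[1,0,8],0],[[2,0,10],0],[[2,0,11],0],[[2,0,11],0],[[2,0,11],0],[[2,0,11],0],[[2,0,11],0]]' 0.646; python3 - <<'E'
from h import *
go(.642,.121,.085,.168)
f=r.grab_frame("wrist"); crop(f,160,200,320,240,2,"pics/w12.png")
f=r.grab_frame("side"); crop(f,190,150,160,140,4,"pics/s12.png")
E
```

```text
time_s: 18.35
eef_pos: [0.6536, 0.0648, 0.0692]
ee_rot: [0.457, 0.539, -0.457, 0.539]
contact_force: [0.1, 0.4, 1.1]
gripper_width: 0.644
shift [-15.8  -2.2 -57.3] turn -0.21 | pos [0.6536 0.0648 0.0692] F [0.1 0.4 1.1] open 0.644 t 18.35 q6 -0.12 tilt [-1.e-04 -0.e+00 -1.e+00]
```

View pics/w12.png

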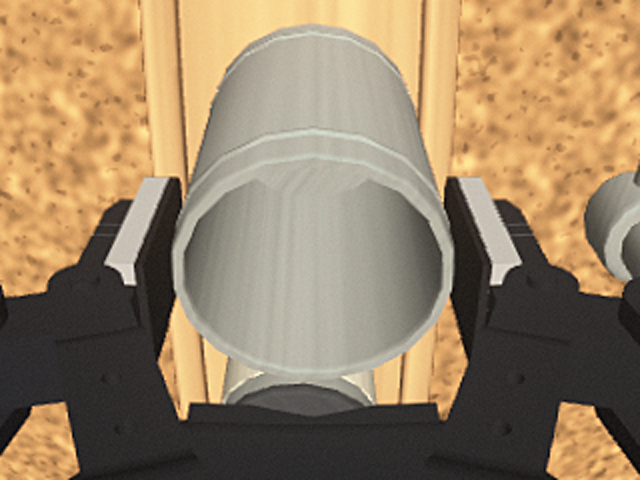

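View pics/s12.png

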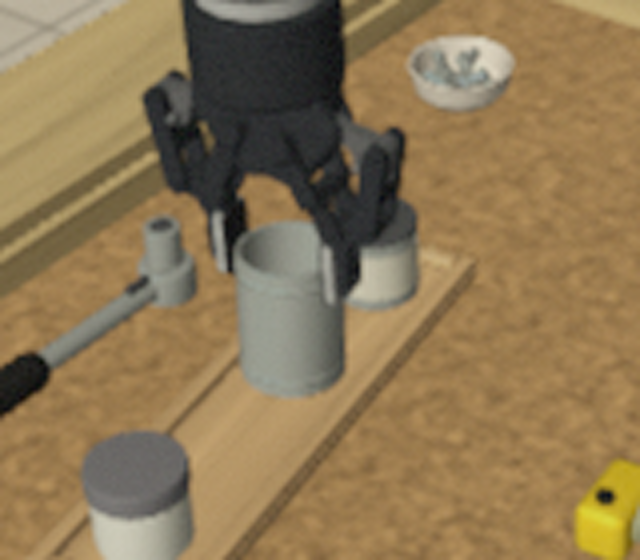

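```bash
python3 -m inch '[[[0,0,-1],0],[[0,0,-2],0],[[0,0,-3],0],[[0,0,-3],0],[[0,0,-3],0],[[0,0,-3],0],[[0,0,-3],0],[[0,0,-3],0],[[0,0,-3],0],[[0,0,-3],0]]' 0.655; python3 - <<'E'
from h import *
go(.642,.121,.085,.168)
f=r.grab_frame("wrist"); crop(f,160,200,320,240,2,"pics/w13.png")
f=r.grab_frame("side"); crop(f,190,150,160,140,4,"pics/s13.png")
E
```

```text
time_s: 19.45
eef_pos: [0.6531, 0.0678, 0.0693]
ee_rot: [0.457, 0.539, -0.457, 0.539]
contact_force: [0.5, 0.0, -0.3]
gripper_width: 0.655
shift [-15.7  -2.3 -54.3] turn -0.21 | pos [0.6531 0.0678 0.0693] F [ 0.5  0.  -0.3] open 0.655 t 19.45 q6 -0.12 tilt [ 0.  0. -1.]
```

View pics/w13.png

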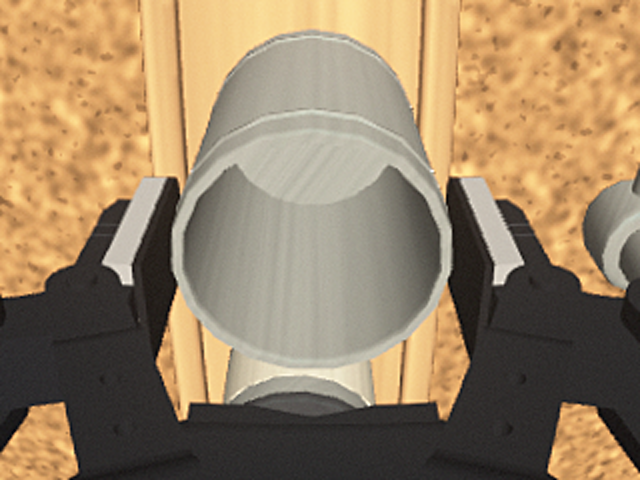

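View pics/s13.png

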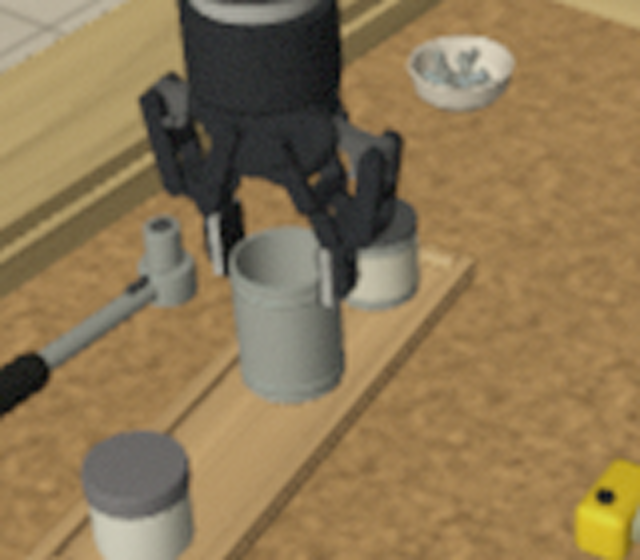

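```bash
python3 -m inch '[[[0,0,0],0],[[0,0,0],0],[[0,0,0],0],[[0,0,0],0],[[-10,0,0],0],[[-30,0,-5],0],[[-60,0,-10],0],[[-90,0,-20],0],[[-110,0,-20],0],[[-110,0,-20],0]]' 1; python3 - <<'E'
from h import *
go(.529,-.224,.15,0)
f=r.grab_frame("wrist"); cv2.imwrite("pics/w14.png",f["img"][:,:,::-1])
f=r.grab_frame("side"); crop(f,190,150,160,140,4,"pics/s14.png")
E
```

```text
time_s: 20.55
eef_pos: [0.6509, 0.0879, 0.1836]
ee_rot: [0.459, 0.538, -0.456, 0.541]
contact_force: [-1.0, -0.0, -0.2]
gripper_width: 1.002
shift [  32.7 -171.6  287.6] turn 9.44 | pos [0.6509 0.0879 0.1836] F [-1.  -0.  -0.2] open 1.002 t 20.55 q6 -0.09 tilt [ 6.e-03  5.e-04 -1.e+00]
```

View pics/w14.png

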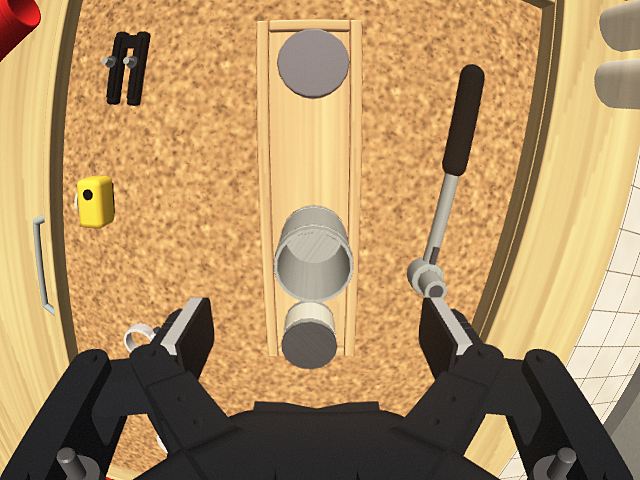

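View pics/s14.png

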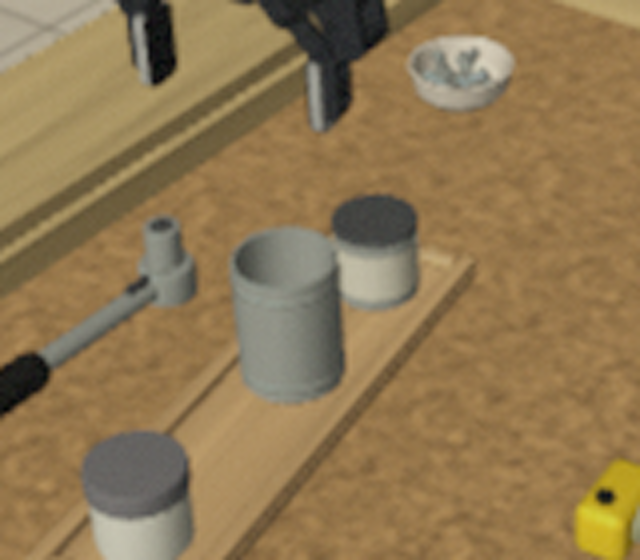

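```bash
python3 -m inch '[[[2,-10,17],0],[[5,-28,47],0],[[9,-48,80],0],[[13,-70,117],0],[[17,-92,154],0],[[21,-114,191],0],[[26,-136,228],0],[[30,-156,261],0],[[32,-168,281],0],[[33,-172,288],0]]' 1; python3 - <<'E'
from h import *
f=r.grab_frame("wrist"); cv2.imwrite("pics/w15.png",f["img"][:,:,::-1])
go(.529,-.224,.012,.168)
f=r.grab_frame("top"); crop(f,200,140,150,80,5,"pics/t15.png")
E
```

```text
time_s: 21.65
eef_pos: [0.5258, -0.2266, 0.1449]
ee_rot: [0.458, 0.54, -0.458, 0.538]
contact_force: [0.1, 0.6, -0.2]
gripper_width: 1.0
shift [133.    3.6  -1.8] turn -0.34 | pos [ 0.526  -0.2264  0.145 ] F [-1.  -0.9 -0.6] open 1.001 t 21.7 q6 -0.63 tilt [-1.9e-03  8.0e-04 -1.0e+00]
```

View pics/w15.png

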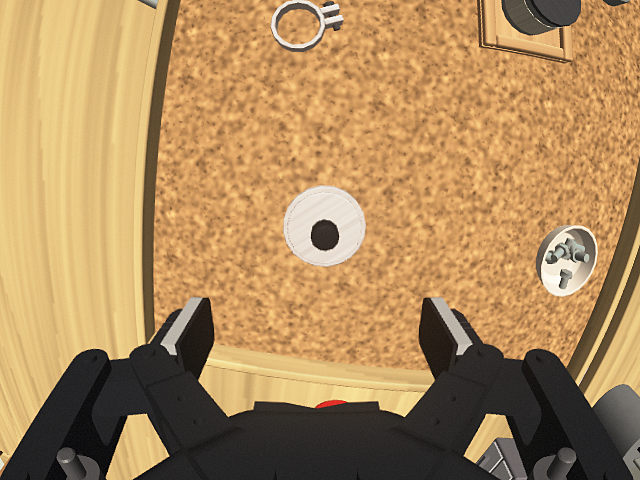

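View pics/t15.png

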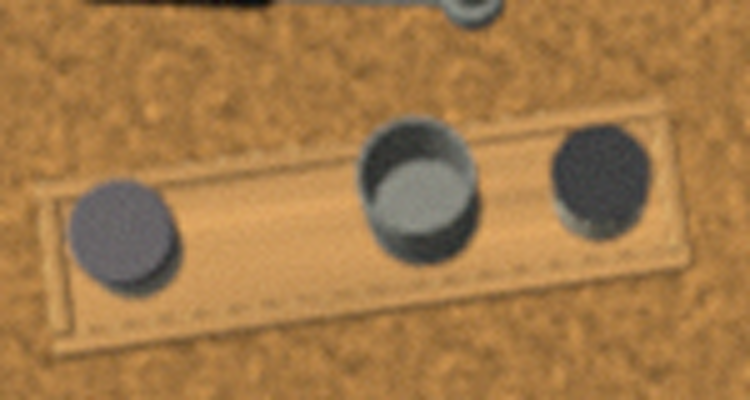

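```bash
python3 - <<'E'
from h import *
np.set_printoptions(precision=4,suppress=True)
f=r.grab_frame("wrist"); t=r.grab_frame("top"); s=r.grab_frame("side")
print("lid w",onz(f,325,226.5,"wrist",.032),"edges",onz(f,284.5,226,"wrist",.028),onz(f,366,226,"wrist",.028)); print("knob w",onz(f,325,235.5,"wrist",.057))
print("tin t",onz(t,200+417.5/5,140+175/5,"top",.089))
crop(s,225,195,60,60,10,"pics/s15.png")
E
```

```text
lid w [ 0.5341 -0.2219  0.032 ] edges [ 0.5053 -0.2274  0.028 ] [ 0.5638 -0.2177  0.028 ]
knob w [ 0.5333 -0.221   0.057 ]
tin t [0.6504 0.0643 0.089 ]
```

View pics/s15.png

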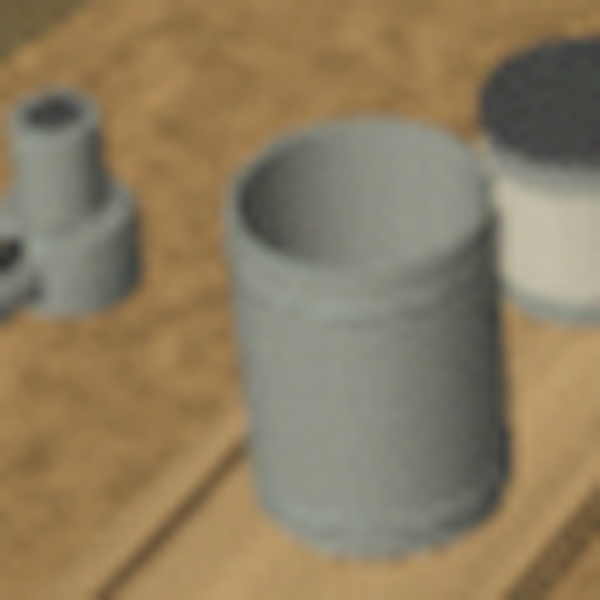

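```bash
python3 - <<'E'
from h import *
go(.5337,-.2215,.012,.168)
E
```

```text
shift [134.1   6.4  -1.1] turn -0.15 | pos [ 0.5276 -0.2237  0.1461] F [ 0.6 -0.3  0.2] open 1.003 t 21.9 q6 -0.63 tilt [-3.e-04  4.e-04 -1.e+00]
```

```bash
python3 - <<'E'
from h import *
f=r.grab_frame("wrist"); crop(f,270,170,110,110,5,"pics/w16.png")
p=lambda u,v,z:print(onz(f,270+u/5,170+v/5,"wrist",z).round(4))
import pickle; pickle.dump({k:f[k] for k in f},open("f16.pkl","wb"))
go(.5337,-.2215,.012,.168)
E
```

```text
shift [134.2   6.3  -1.1] turn -0.14 | pos [ 0.5277 -0.2237  0.1462] F [ 0.5 -0.2 -0. ] open 0.997 t 21.95 q6 -0.63 tilt [-1.e-04  2.e-04 -1.e+00]
```

View pics/w16.png

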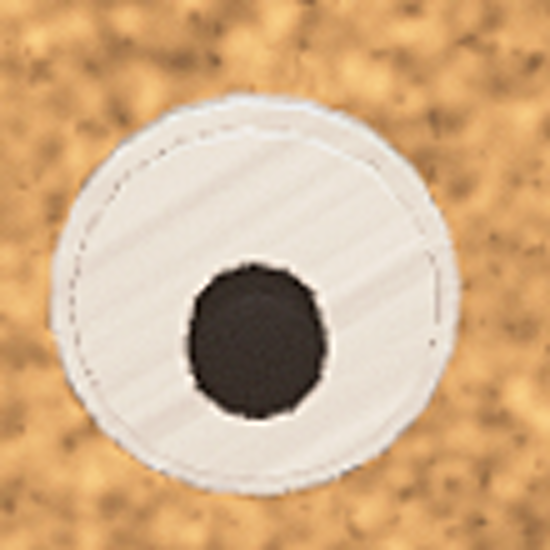

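```bash
python3 - <<'E'
from h import *
import pickle; f=pickle.load(open("f16.pkl","rb"))
p=lambda u,v,z:print(onz(f,270+u/5,170+v/5,"wrist",z).round(4))
p(255,294.5,.031);p(257,352,.057);p(52,294,.028);p(458,294,.028)
go(.5315,-.2225,.012,.168)
E
```

```text
[ 0.5327 -0.2232  0.031 ]
[ 0.5327 -0.2234  0.057 ]
[ 0.5036 -0.2288  0.028 ]
[ 0.5622 -0.219   0.028 ]
shift [134.2   4.   -0.5] turn -0.14 | pos [ 0.5277 -0.2237  0.1462] F [ 0.5 -0.2 -0. ] open 0.997 t 21.95 q6 -0.63 tilt [-1.e-04  2.e-04 -1.e+00]
```

```bash
python3 -m inch '[[[20,1,0],0],[[50,3,0],0],[[85,5,0.5],0],[[110,5,0.5],0],[[126,5,0.5],0],[[132,5,0.5],0],[[134,5,0.5],0],[[134,5,0.5],0],[[134,5,0.5],0],[[134,5,0.5],0]]' 1; python3 - <<'E'
from h import *
go(.5327,-.2233,.012,.168)
f=r.grab_frame("wrist"); crop(f,160,160,320,240,2,"pics/w17.png")
E
```

```text
time_s: 22.95
eef_pos: [0.5327, -0.2246, 0.0132]
ee_rot: [0.457, 0.539, -0.457, 0.54]
contact_force: [0.2, -0.2, -0.2]
gripper_width: 1.0
shift [ 1.2  0.2 -1.3] turn -0.21 | pos [ 0.5327 -0.2246  0.0132] F [ 0.2 -0.2 -0.2] open 1.0 t 22.95 q6 -0.63 tilt [ 1.3e-03 -6.0e-04 -1.0e+00]
```

View pics/w17.png

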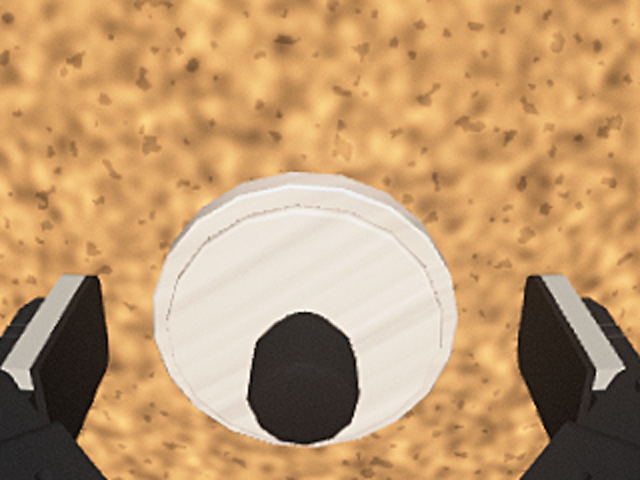

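```bash
python3 -m inch '[[[1,-1,-0.5],0],[[1,-1,-1],0],[[1,-1,-1],0],[[1,-1,-1],0],[[1,-1,-1],0],[[1,-1,-1],0],[[1,-1,-1],0],[[1,-1,-1],0],[[1,-1,-1],0],[[1,-1,-1],0]]' 0.5; python3 - <<'E'
from h import *
go(.5327,-.2233,.012,.168)
f=r.grab_frame("wrist"); crop(f,160,160,320,240,2,"pics/w18.png")
E
```

```text
time_s: 24.0
eef_pos: [0.531, -0.2237, 0.0121]
ee_rot: [0.457, 0.539, -0.457, 0.539]
contact_force: [-5.4, 1.0, 11.2]
gripper_width: 0.68
shift [ 0.1  1.7 -0.1] turn -0.21 | pos [ 0.531  -0.2237  0.0121] F [-5.4  1.  11.2] open 0.68 t 24.0 q6 -0.63 tilt [-2.e-04 -2.e-04 -1.e+00]
```

View pics/w18.png

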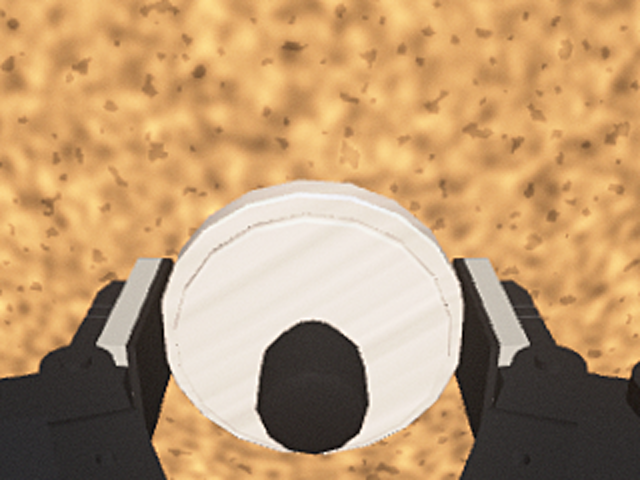

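```bash
python3 -m inch '[[[-2,0,0],0],[[-6,0,0],0],[[-15,0,0],0],[[-30,0,0],0],[[-50,0,0],0],[[-72,0,0],0],[[-95,0,0],0],[[-115,0,0],0],[[-130,0,0],0],[[-138,0,0],0]]' 0.5; python3 - <<'E'
from h import *
go(.6535,.065,.16,.168)
f=r.grab_frame("wrist"); crop(f,160,160,320,240,2,"pics/w19.png")
f=r.grab_frame("side"); crop(f,330,90,120,110,5,"pics/s19.png")
E
```

```text
time_s: 25.05
eef_pos: [0.5316, -0.2238, 0.1519]
ee_rot: [0.458, 0.538, -0.457, 0.54]
contact_force: [1.0, 0.7, -1.3]
gripper_width: 0.677
shift [  -8.2  167.6 -264.9] turn -0.21 | pos [ 0.5316 -0.2238  0.1519] F [ 1.   0.7 -1.3] open 0.677 t 25.05 q6 -0.63 tilt [ 0.0026 -0.0013 -1.    ]
```

View pics/w19.png

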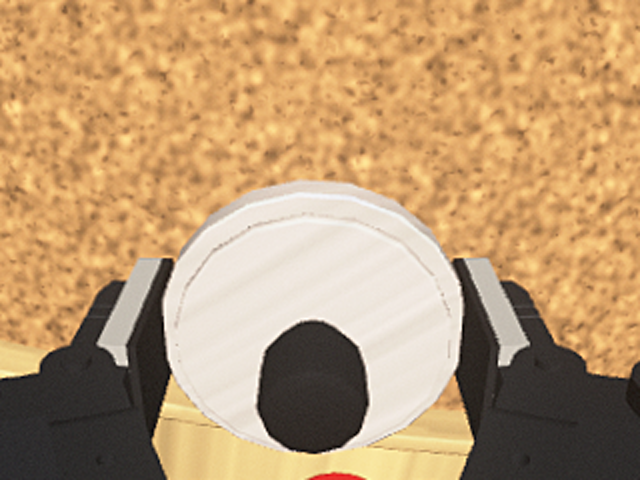

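View pics/s19.png

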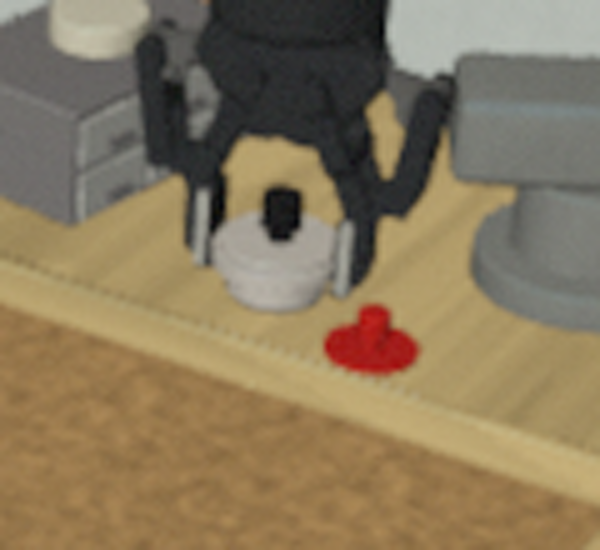

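```bash
python3 -m inch '[[[0,5,-6],0],[[-1,15,-18],0],[[-2,33,-38],0],[[-3,55,-64],0],[[-4,79,-92],0],[[-5,103,-120],0],[[-6,127,-148],0],[[-7,147,-172],0],[[-8,161,-188],0],[[-8,168,-195],0]]' 0.5; python3 -m inch '[[[0,0,0],0],[[0,0,0],0],[[0,0,0],0],[[0,0,0],0],[[0,0,0],0],[[0,0,0],0],[[0,0,0],0],[[0,0,0],0],[[0,0,0],0],[[0,0,0],0]]'; python3 - <<'E'
from h import *
import pickle
f=r.grab_frame("wrist"); cv2.imwrite("pics/w20.png",f["img"][:,:,::-1]); pickle.dump(dict(f),open("f20.pkl","wb"))
go(.6535,.065,.16,.168)
E
```

```text
time_s: 26.15
eef_pos: [0.6655, -0.0007, 0.1563]
ee_rot: [0.456, 0.54, -0.457, 0.54]
contact_force: [-0.7, -0.6, -1.2]
gripper_width: 0.677
time_s: 27.15
eef_pos: [0.665, -0.0037, 0.1573]
ee_rot: [0.457, 0.539, -0.457, 0.539]
contact_force: [-0.7, -0.7, -2.7]
gripper_width: 0.675
shift [ -2.7  -0.1 -69.6] turn -0.21 | pos [ 0.665  -0.0037  0.1573] F [-0.5 -0.2 -2.5] open 0.672 t 27.2 q6 -0.23 tilt [-1.e-04 -0.e+00 -1.e+00]
```

View pics/w20.png

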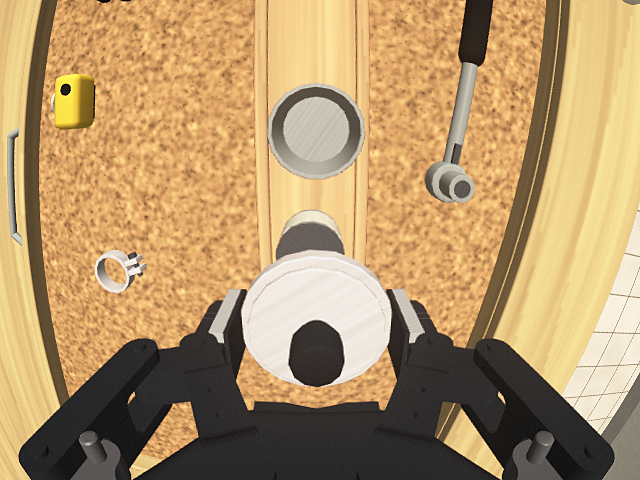

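```bash
python3 - <<'E'
from h import *
import pickle
f=pickle.load(open("f20.pkl","rb"))
crop(f,255,70,120,120,5,"pics/w20a.png"); crop(f,230,235,180,160,4,"pics/w20b.png")
E
```

```text
(no output)
```

View pics/w20a.png

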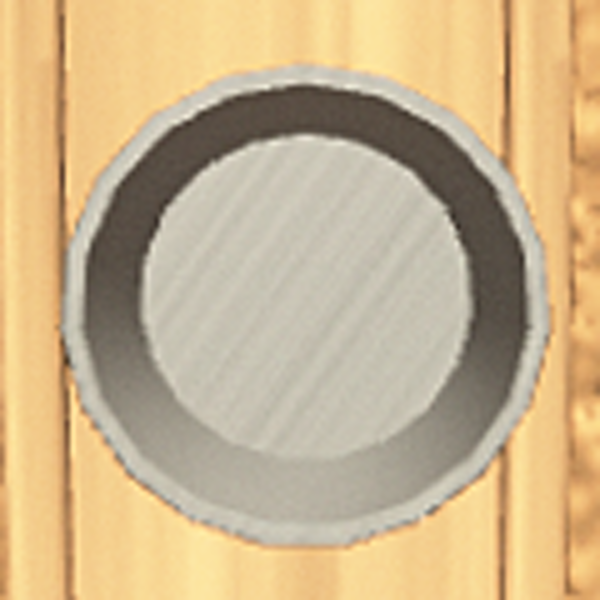

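View pics/w20b.png

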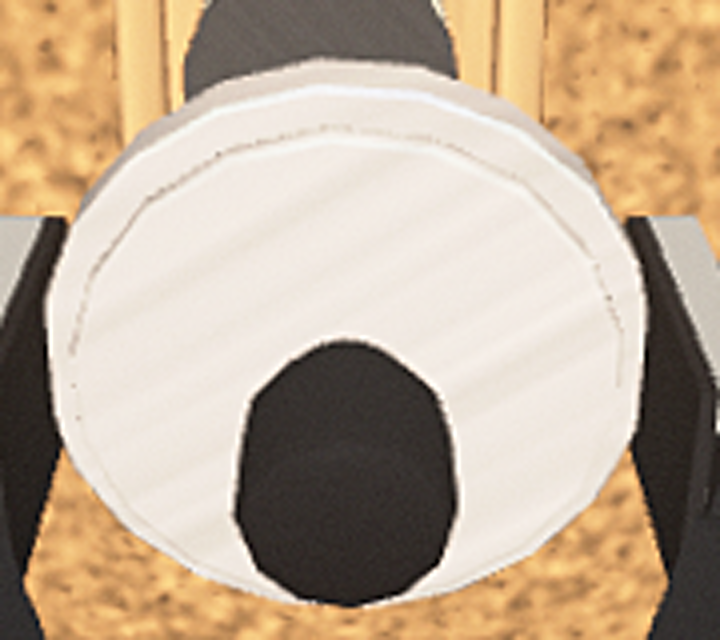

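```bash
python3 - <<'E'
from h import *
import pickle
from scipy.optimize import least_squares
f=pickle.load(open("f20.pkl","rb"))
def fit(pts,z,rad,free=False):
    P=np.array([onz(f,u,v,"wrist",z)[:2] for u,v in pts])
    s=least_squares(lambda c:np.hypot(*(P-c[:2]).T)-rad,P.mean(0)); return s.x.round(4),(s.fun*1000).round(1)
L=[(230+u/4,235+v/4) for u,v in [(340,88),(150,192-50),(533,140),(47,330),(645,320),(290,603),(420,600),(110,505),(600,490)]]
for z in (.172,.1755,.1773,.179): print(z,fit(L,z,.030))
T=[(255+u/5,70+v/5) for u,v in [(305,66),(305,547),(62,305),(548,305)]]
for z in (.087,.089): print("tin",fit(T,z,.028))
Ti=[(255+u/5,70+v/5) for u,v in [(305,85),(305,525),(83,305),(527,305)]]
print("tin in",fit(Ti,.089,.0245))
E
```

```text
0.172 (array([ 0.6674, -0.0069]), array([0.5, 1.1, 0.6, 0.1, 0. , 0.8, 0.8, 0.2, 0.6]))
0.1755 (array([ 0.667 , -0.0048]), array([-0.3,  0.2, -0.2, -0.7, -0.8, -0.1, -0.1, -0.6, -0.3]))
0.1773 (array([ 0.6668, -0.0037]), array([-0.8, -0.2, -0.7, -1.1, -1.2, -0.5, -0.5, -1.1, -0.7]))
0.179 (array([ 0.6666, -0.0027]), array([-1.2, -0.7, -1.1, -1.6, -1.6, -0.9, -0.9, -1.5, -1.1]))
tin (array([0.655 , 0.0656]), array([-0.4, -0.4, -0.5, -0.5]))
tin (array([0.655 , 0.0657]), array([-0.6, -0.7, -0.7, -0.7]))
tin in (array([0.655 , 0.0659]), array([0.5, 0.5, 0.4, 0.4]))
```

```bash
python3 -m inch '[[[0,0,-4],0],[[0,0,-12],0],[[0,0,-24],0],[[0,0,-38],0],[[0,0,-52],0],[[3,0,-63],0],[[10,0,-69],0],[[20,0,-70.5],0],[[32,0,-70.5],0],[[42,0,-70.5],0]]' 0.5; python3 - <<'E'
from h import *
import pickle
go(.6535,.065,.16,.168)
f=r.grab_frame("wrist"); crop(f,160,200,320,240,2,"pics/w21.png")
go(.6535,.065,.08,.168)
g=r.grab_frame("side"); crop(g,215,140,100,110,5,"pics/s21.png")
E
```

```text
time_s: 28.2
eef_pos: [0.6531, 0.0653, 0.1136]
ee_rot: [0.457, 0.54, -0.458, 0.539]
contact_force: [0.7, -0.2, -1.6]
gripper_width: 0.674
shift [-46.4   0.2   0.4] turn -0.24 | pos [0.6531 0.0653 0.1136] F [ 0.7 -0.2 -1.6] open 0.674 t 28.2 q6 -0.12 tilt [-1.3e-03 -1.0e-04 -1.0e+00]
shift [31.8  1.   0.4] turn -0.25 | pos [0.6525 0.0652 0.1119] F [-0.  -0.  -3.8] open 0.671 t 28.25 q6 -0.12 tilt [-3.6e-03 -2.0e-04 -1.0e+00]
```

View pics/w21.png

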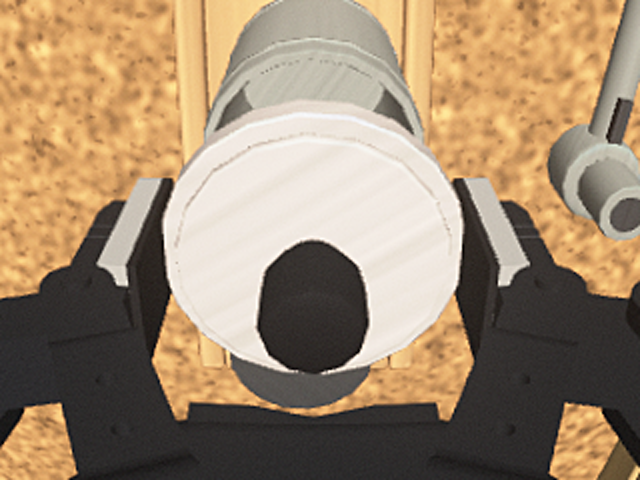

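View pics/s21.png

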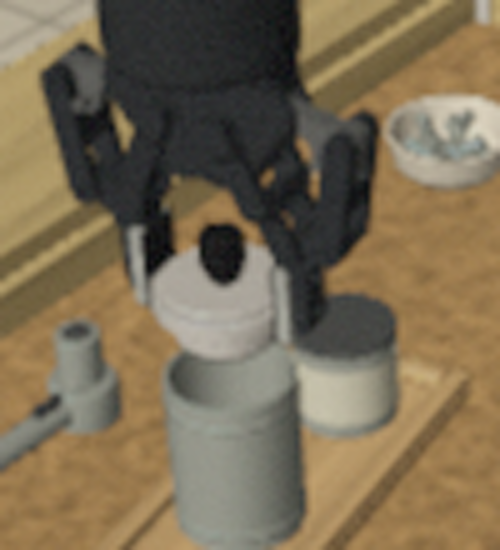

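```bash
python3 - <<'E'
from h import *
g=r.grab_frame("side"); crop(g,215,140,100,110,7,"pics/s22.png")
o=r.get_obs();print(o["eef_pos"])
for p in [(.653,.0655,.128),(.653,.0655,.089),(.653,.0655,.014),(.653,.0655,.156)]:
    u,v=proj(g,p,"side"); print(p,((u-215)*7).round(1),((v-140)*7).round(1))
E
```

```text
[0.65313942 0.06534195 0.11419753]
(0.653, 0.0655, 0.128) 310.2 406.6
(0.653, 0.0655, 0.089) 320.2 517.4
(0.653, 0.0655, 0.014) 338.0 717.2
(0.653, 0.0655, 0.156) 302.8 323.8
```

View pics/s22.png

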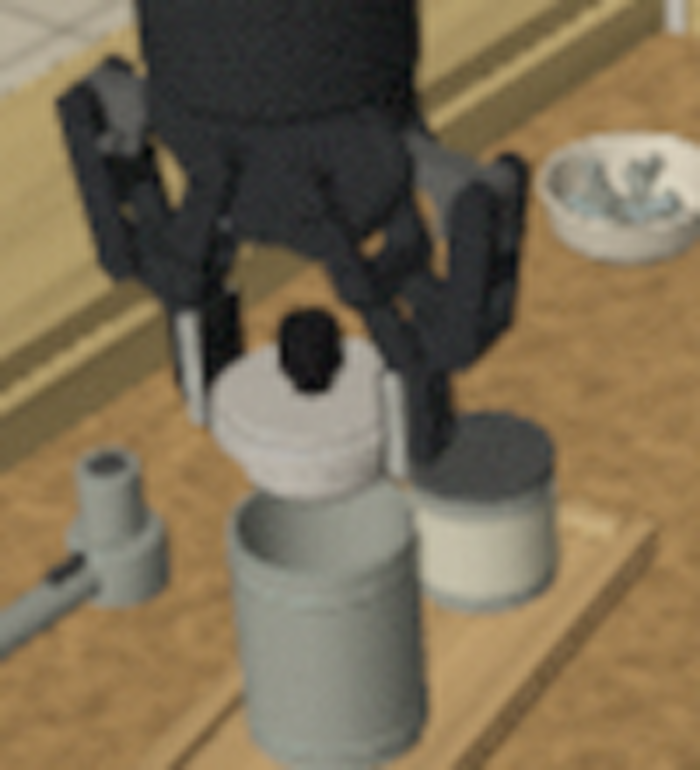

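```bash
python3 -m inch '[[[5,0,0],0],[[10,0,0],0],[[14,0,0],0],[[17,0,0],0],[[20,0,0],0],[[22,0,0],0],[[24,0,0],0],[[26,0,0],0],[[27,0,0],0],[[28,0,0],0]]' 0.5; python3 - <<'E'
from h import *
go(.6535,.065,.08,.168)
g=r.grab_frame("side"); crop(g,215,140,100,110,6,"pics/s23.png")
E
```

```text
time_s: 29.35
eef_pos: [0.6534, 0.0658, 0.0872]
ee_rot: [0.457, 0.539, -0.457, 0.539]
contact_force: [-0.1, 0.4, -2.0]
gripper_width: 0.675
shift [ 7.2 -0.1  0.8] turn -0.21 | pos [0.6534 0.0658 0.0872] F [-0.1  0.4 -2. ] open 0.675 t 29.35 q6 -0.12 tilt [ 0.  0. -1.]
```

View pics/s23.png

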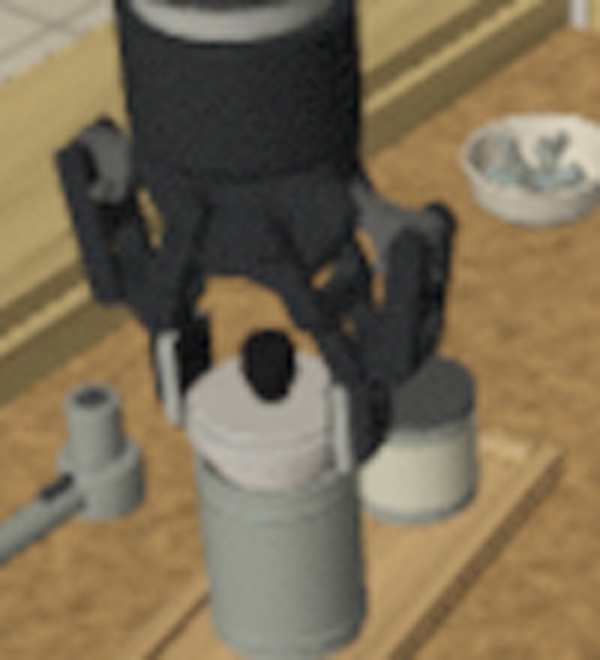

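```bash
python3 -m inch '[[[1,0,0],0],[[2,0,0],0],[[3,0,0],0],[[4,0,0],0],[[5,0,0],0],[[6,0,0],0],[[7,0,0],0],[[8,0,0],0],[[8.5,0,0],0],[[9,0,0],0]]' 0.5; python3 - <<'E'
from h import *
go(.6535,.065,.08,.168)
f=r.grab_frame("wrist"); crop(f,160,200,320,240,2,"pics/w24.png")
g=r.grab_frame("side"); crop(g,225,175,80,80,9,"pics/s24.png")
E
```

```text
time_s: 30.4
eef_pos: [0.6534, 0.0658, 0.0782]
ee_rot: [0.457, 0.539, -0.457, 0.539]
contact_force: [-0.7, -1.0, -1.7]
gripper_width: 0.674
shift [-1.8 -0.1  0.8] turn -0.21 | pos [0.6534 0.0658 0.0782] F [-0.7 -1.  -1.7] open 0.674 t 30.4 q6 -0.12 tilt [-0. -0. -1.]
```

View pics/s24.png

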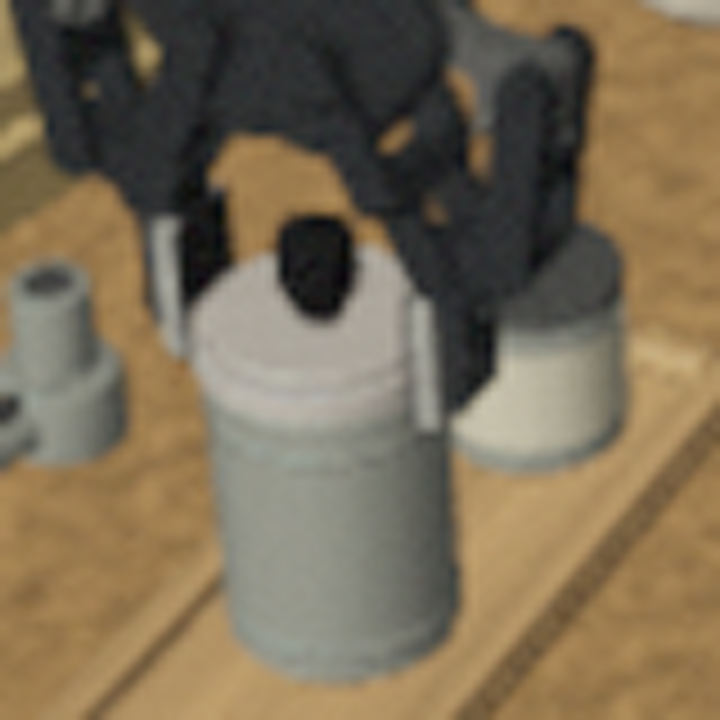

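View pics/w24.png

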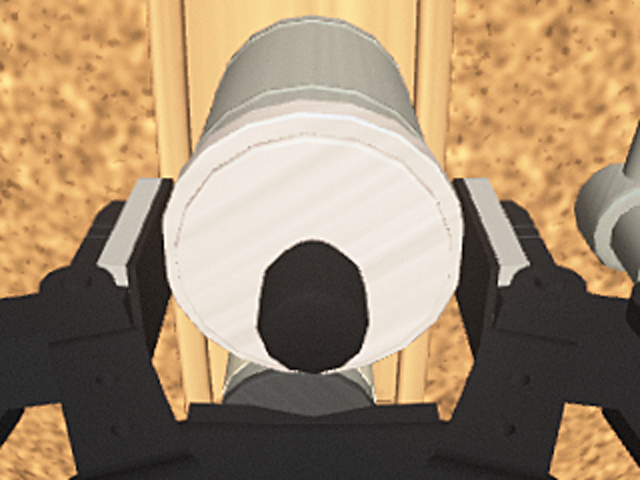

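```bash
python3 -m inch '[[[0.5,0,0],0],[[1,0,0],0],[[1.5,0,0],0],[[2,0,0],0],[[2,0,0],0],[[2,0,0],0],[[2,0,0],0],[[2,0,0],0],[[2,0,0],0],[[2,0,0],0]]' 0.5; python3 - <<'E'
from h import *
go(.6535,.065,.08,.168)
E
```

```text
time_s: 31.5
eef_pos: [0.6535, 0.0658, 0.0771]
ee_rot: [0.457, 0.539, -0.457, 0.539]
contact_force: [-4.3, -0.2, 7.4]
gripper_width: 0.67
shift [-2.9 -0.2  0.8] turn -0.21 | pos [0.6535 0.0658 0.0771] F [-4.3 -0.2  7.4] open 0.67 t 31.5 q6 -0.12 tilt [ 4.e-04 -0.e+00 -1.e+00]
```

```bash
python3 -m inch '[[[-0.5,0,0],0],[[-0.5,0,0],0],[[-0.5,0,0],0],[[-0.5,0,0],0],[[-0.5,0,0],0],[[-5,0,0],0],[[-12,0,0],0],[[-20,0,0],0],[[-25,0,0],0],[[-28,0,0],0]]' 1; python3 - <<'E'
from h import *
go(.6535,.065,.105,.168)
f=r.grab_frame("wrist"); crop(f,160,200,320,240,2,"pics/w26.png")
g=r.grab_frame("side"); crop(g,225,175,80,80,9,"pics/s26.png")
go(.6535,.065,.105,.168)
E
```

```text
time_s: 32.5
eef_pos: [0.6537, 0.0658, 0.1053]
ee_rot: [0.458, 0.539, -0.457, 0.54]
contact_force: [0.3, 0.7, 0.2]
gripper_width: 1.001
shift [ 0.3 -0.3  0.8] turn -0.21 | pos [0.6537 0.0658 0.1053] F [0.3 0.7 0.2] open 1.001 t 32.5 q6 -0.12 tilt [ 1.1e-03  1.0e-04 -1.0e+00]
shift [-0.1 -0.3  0.8] turn -0.21 | pos [0.6536 0.0658 0.1049] F [-0.2  0.5  0.3] open 1.0 t 32.6 q6 -0.12 tilt [ 8.e-04  1.e-04 -1.e+00]
```

View pics/s26.png

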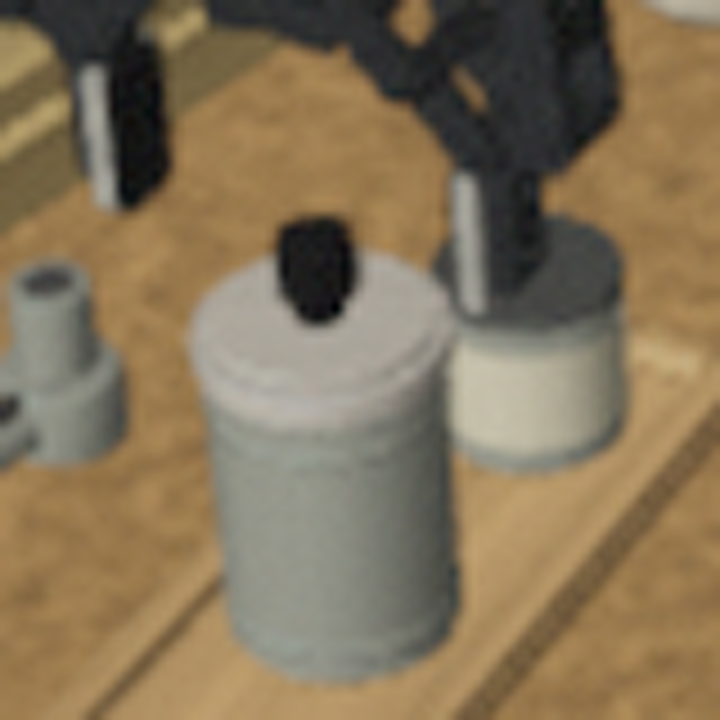

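View pics/w26.png

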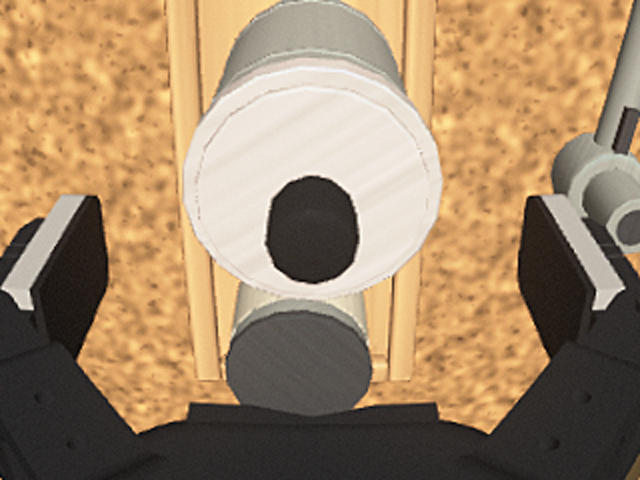

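```bash
python3 -m inch '[[[0,0,0],0],[[0,0,0],0],[[0,0,0],0],[[0,0,0],0],[[0,0,0],0],[[0,0,0],0],[[0,0,0],0],[[0,0,0],0],[[0,0,0],0],[[0,0,0],0]]' 0.1; python3 - <<'E'
from h import *
f=r.grab_frame("wrist"); crop(f,160,200,320,240,2,"pics/w27.png")
g=r.grab_frame("side"); crop(g,225,175,80,80,9,"pics/s27.png")
go(.6535,.065,.105,.168)
E
```

```text
time_s: 33.6
eef_pos: [0.6535, 0.0658, 0.1044]
ee_rot: [0.457, 0.539, -0.457, 0.539]
contact_force: [0.6, 0.5, 1.5]
gripper_width: 0.192
shift [-0.6 -0.1  0.8] turn -0.21 | pos [0.6535 0.0658 0.1044] F [0.6 0.5 2.3] open 0.193 t 33.7 q6 -0.12 tilt [ 3.e-04  0.e+00 -1.e+00]
```

View pics/s27.png

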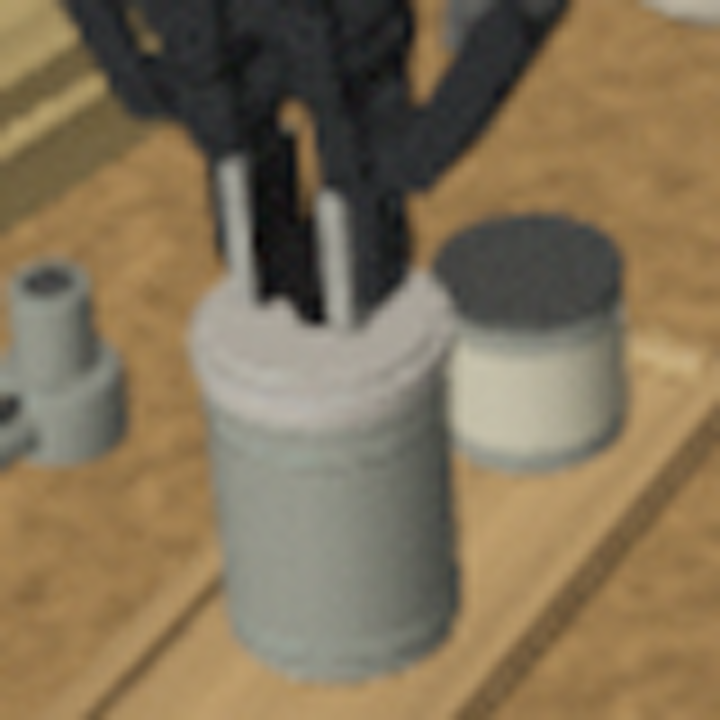

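View pics/w27.png

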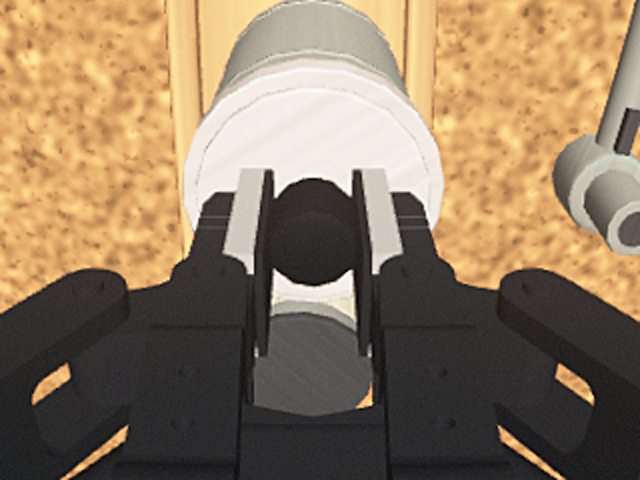

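```bash
python3 -m inch '[[[-1,0,0],0],[[-2,0,0],0],[[-4,0,0],0],[[-6,0,0],0],[[-9,0,0],0],[[-13,0,0],0],[[-20,0,0],0],[[-30,0,0],0],[[-42,0,0],0],[[-54,0,0],0]]' 0.1; python3 -m inch '[[[-12,0,0],0],[[-24,0,0],0],[[-34,0,0],0],[[-42,0,5],0],[[-46,0,15],0],[[-46,0,28],0],[[-46,0,41],0],[[-46,0,52],0],[[-46,0,58],0],[[-46,0,60],0]]' 0.1; python3 -m inch '[[[0,0,0],0],[[0,0,0],0],[[0,0,0],0],[[0,0,0],0],[[0,0,0],0],[[0,0,0],0],[[0,0,0],0],[[0,0,0],0],[[0,0,0],0],[[0,0,0],0]]'; python3 - <<'E'
from h import *
f=r.grab_frame("wrist"); cv2.imwrite("pics/w28.png",f["img"][:,:,::-1])
g=r.grab_frame("side"); crop(g,215,80,130,175,4,"pics/s28.png")
t=r.grab_frame("top"); crop(t,200,130,150,90,5,"pics/t28.png")
go(.6535,.065,.105,.168)
E
```

```text
time_s: 34.7
eef_pos: [0.6536, 0.0658, 0.1597]
ee_rot: [0.457, 0.539, -0.457, 0.54]
contact_force: [-0.3, 0.7, -0.1]
gripper_width: 0.192
time_s: 35.7
eef_pos: [0.6633, 0.0056, 0.2039]
ee_rot: [0.457, 0.539, -0.458, 0.539]
contact_force: [-0.5, -1.4, 0.1]
gripper_width: 0.195
time_s: 36.7
eef_pos: [0.6632, 0.0066, 0.2043]
ee_rot: [0.457, 0.539, -0.457, 0.539]
contact_force: [-0.8, 0.2, -0.9]
gripper_width: 0.194
shift [ 99.3  -0.1 -59.2] turn -0.21 | pos [0.6633 0.0066 0.2043] F [-0.4 -0.3 -0.5] open 0.195 t 36.85 q6 -0.21 tilt [ 0.  0. -1.]
```

View pics/w28.png

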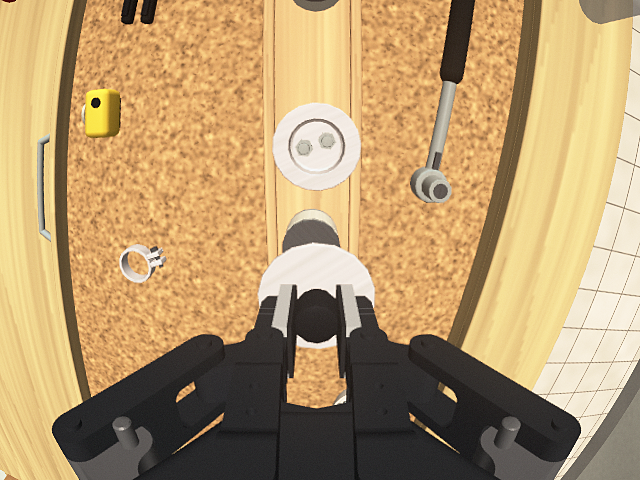

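View pics/s28.png

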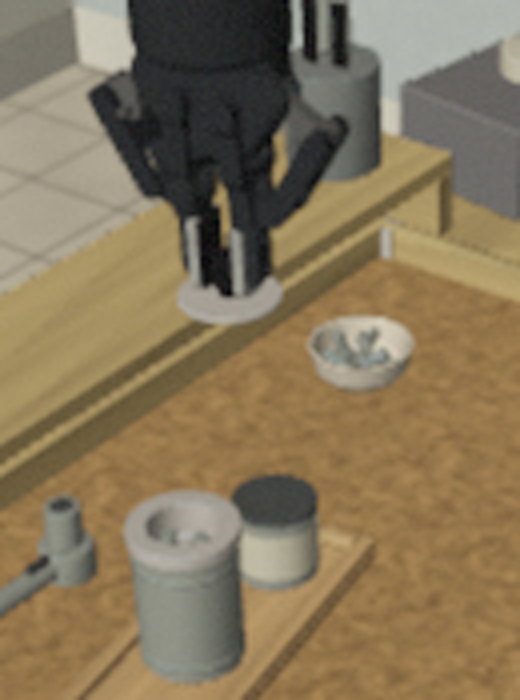

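View pics/t28.png

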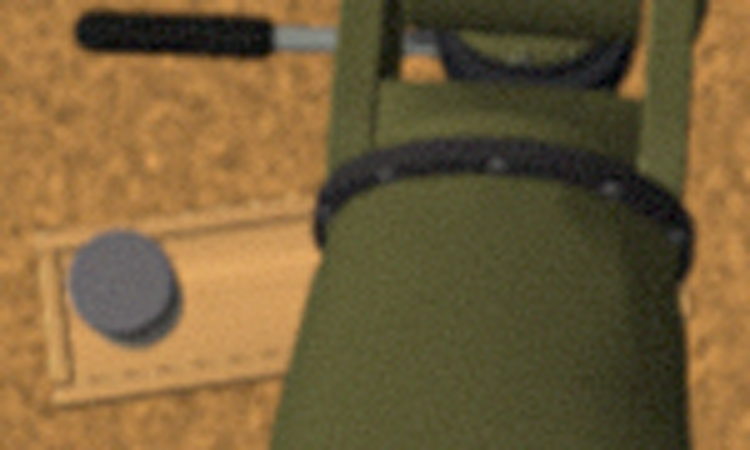

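The wrist view shows the inner lid level on the upright tin at (317,146), with both bolts in its dish at (304,147) and (327,140). The cover is held about 10 cm above where it sat. The jar, can and wrench look unmoved.

```bash
python3 -c "
from workcell import r
print(r.sign_off()); print(r.get_obs()['time_s'])"
```

```text
the job is handed in; nothing more can be done
None
the job is handed in; nothing more can be done
```

The tin stands upright in the lane between the jar and the can, and the inner lid is home on it with both bolts in its dish. The gripper still holds the cover about 10 cm above where it sat. I handed the job in at about 37 s of the 59 s limit.

**Standing the tin up:** I gripped it lightly by the rim, lifted it so it pivoted on its bottom edge, moved it clear of the can, set it upright and let go. Two things went wrong before that:
- **Dropped tin:** an early attempt with a looser grip let the tin drop a few centimetres, flat, back into the lane. It did no harm, and I measured its position again before the next grip.
- **Grip that would not pivot:** the next try held the tin too firmly, so I lowered it and loosened the grip slightly.

**Fitting the lids:** I carried the closed set by the flange and lowered it until it touched at 7.4 N, at the height expected for home. Then I opened the gripper, took the knob and lifted the cover off alone.

**Last checks:** The wrist and side pictures show:
- the tin upright
- the inner lid level and home
- both bolts in the dish
- the cover held clear above
- the can and wrench looking unmoved; the jar looks unmoved in the top view

The top view could not confirm the tin or the can at the end because the arm hid them. The top and wrist cameras also disagreed by about 5 mm, and I relied on the wrist camera because it matched the grips.

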